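# Refit the chute lid with its hinge pin

## Robot

A 6-joint arm with a two-finger parallel gripper is mounted at the origin on the work surface. World frame = base frame: x ahead of the robot, y to its left, z up, the work surface at z = 0. Lengths are in mm, angles in rad, forces in N, time in s.
With the tool pointing down it reaches from about 275 to 750 mm from the base axis. Payload 10.2 kg.
Tool frame: the origin (TCP) lies midway between the tips of the shut fingers; the grasp point (between the pads) lies 19 mm behind it (ctrl.grip_depth is the distance from the TCP to the grasp point, in mm); y points along the fingers, x is the direction in which the jaws open and shut, and the axes are right-handed (so a half turn about y gives the same grasp; the last joint's range is limited). The gripper opens to 85 mm and grips with 20 to 120 N. Pads are 22 mm wide; open, the fingers measure 114 mm over their backs; the gripper's body (76 mm by 85 mm) begins 54 mm behind the grasp point. The pads swing forward as they close: fully open they stand 13 mm farther back than shut.
Start: joints at [1.043, 0.313, 1.498, -0, 1.331, -0.223], TCP at [157.567, 500.803, 231.294] pointing down, gripper open.
Joint ranges: [-2.94, 2.94], [-0.97, 2.17], [0.19, 2.56], [-1.23, 4.37], [0.02, 3.11], [-2.88, 2.88]. Speed limits (rad/s): [2.39, 2.39, 3.01, 3.14, 3.14, 3.14].

## Interface

Orientations are given as a unit quaternion [w, x, y, z].
In Python, from rig import ctrl gives the robot as it stands. The module is installed in compiled form; this text tells all that it offers.
- The arm moves only by the tool drive_tool, never from a script. Its arguments are lists of equal length, an entry for each row: "gripper": the closure, from 0 (fully open) to 1 (shut); "offset": the shift along the tool's x, y, z in m, a list of three; "turn": the turn about the tool's y in degrees. In form: {"gripper": [gripper, ...], "offset": [[tx, ty, tz], ...], "turn": [turn, ...]}. A call has 1 to 20 rows; each row shifts and turns the commanded pose from where the row before left it, along the tool's axes as they then stand; what a row does not reach is not made up. A row lasts 1/12 s, in which the tool goes at most 41.7 mm and 7.16 degrees, less where a joint would pass 70% of its speed; a pose out of reach is approached as far as the arm can. A call is refused whole if a number of a shift passes 0.0417 or a number of a turn 7.16, either way. A call with a gripper value outside its range is refused whole. The fingers move at their own pace and stop on an object; "force" is the grip in N (left out, the last holds). Time passes only in rows, so rows that do not move let the fingers close. It gives the time, the measured TCP pose, the force and the opening at its end, in the units of the state.
- ctrl.sense(): the state, without advancing time (a new reading comes with each control period).
- ctrl.capture(name): name is "scene" or "top" or "wrist"; returns (picture, depth): 480x640x3 uint8, red, green, blue; 480x640 float32, mm along the optical axis (not along the pixel's ray), 0 where there is no reading.
- ctrl.camera_params(name): a dict with "fovy" (degrees; the focal length in pixels is half the picture's height over the tangent of half this angle, whatever the lens; pixels are square), "cx", "cy" (the principal point, pixels), "view" (4x4, takes a point from world to camera coordinates); the wrist camera has in their place "tool_from_camera" (4x4, takes a point from camera to tool coordinates, whose origin is the TCP and whose axes are the tool frame's). Camera axes: x right, y down, z forward; pixel columns grow to the right and rows downward; lengths in mm; the calibration is good to about 2 mm. A picture is of the moment at which its call begins: read the wrist's pose just before it. camera_params takes no time and is no camera call.
- ctrl.finish_job(): hands the job in, once; it reports no verdict.
Trained networks look in the newest picture that a camera, given by its name, has taken for a name from the list of things; names that differ only in an ending like _2 or _b are one class to them, and where a whole thing is asked for, a point or a joint stands for the part that bears it (a point fixed in the world has none). Each returns a list of dicts, best first, with "score" (0 to 1); they miss things now and then, are a little off and sometimes report something else, mostly with a low value. They report only what shows in the picture. A call takes as long as a camera call.
- ctrl.boxes_of(camera, query): "centre" ([x, y, z] in mm, in the coordinates of the camera as it stood for that picture, good to about 4 mm: the middle of the surface that is visible of it).
- ctrl.regions_of(camera, query): "mask" (480x640 bool, what is visible of it).
- ctrl.pinpoint(camera, query): "centre" ([x, y, z] in mm, in the coordinates of the camera as it stood for that picture, good to about 4 mm: a listed point, or the origin of a listed thing).
The state is a dict: "time_s": time; "joints": joint angles; "dq": joint speeds; "tau": joint torques, N m; "eef_pos": TCP position; "ee_rot": TCP orientation; "force": force on the tool from outside, world axes, zero at the start; "wrist_torque": the same for the moment, N m; "grip_width": opening from 0.0 (shut) to 1.0 (fully open).
Only numpy, scipy, OpenCV 4.12 (cv2) and the standard library are available. Lean on these libraries where they do the work, as an engineer would, in place of code of your own. Each camera call takes 0.05 s, during which the arm holds its last target.

## Task

Put the yellow inspection lid back on the sloping blue offcut chute, lying flat on its seat with its two hinge knuckles between the chute's three. Then slide the steel hinge pin down through all the knuckles from the upper, flared end until its collar is fully home against the flare, and let go. Leave everything else on the bench where it is.

Things in the scene. Friction and masses are not known exactly. Their poses are not given: they have to be found in the camera images.
- chute: Fixed blue sheet-metal chute, 165 mm long, about 135 wide, sloping 30 deg on a dark stand. Origin: centre of the flat seat for the lid, 125 mm above the bench. y runs up the slope, z is square to the seat (up), x is level, to the hinge side (away from the robot). Hinge axis parallel to y at x=+58, z=+11 mm. The space beyond the hinge's upper end is free. A scrap tray stands below the lower end.
- chute_knuckle (a point): Centre of the middle of the chute's three fixed dark steel knuckles (tubes 22 mm outside, 13 bore, 20 long), on the hinge axis at chute y=+16 mm; chute's axes. The others are centred at chute y=+64 and -32 mm. The two gaps between them, for the lid's knuckles, are 28 mm long.
- hinge_mouth (a point): Centre of the rim of the flare on the top knuckle, on the hinge axis at its upper end (chute x=+58, y=+84, z=+11 mm); chute's axes. The flare is 10 mm long, its bore widens from 13 to about 24 mm, rim 33 mm outside. The pin goes in here, along the chute's -y (down the slope).
- fence (a point): Mid-length point of the top inner edge of the chute's fence, 10 mm above the seat, at chute x=-57.5 mm; the fence runs 150 mm along y and has a lip above it, leaning outwards, up to about 18 mm, that guides the lid's near edge.
- lid: Loose yellow steel lid, about 0.4 kg, flat on the bench. Plate x=-55..+45, y=-75..+75, 3 mm thick. Origin on its underside, z up; x to the knuckles. In place when its frame coincides with the chute's (same origin and axes); play there about 2 mm in x, 4 mm in y. Friction mostly holds it on the slope; if it slips down, its knuckles stop against the chute's.
- lid_handle (a point): Centre of the lid's black handle bar (lid x=-5, y=0, z=46 mm); lid's axes. The bar runs along y, 14 mm wide (x), 84 long, 16 high (z=38..54 mm), on two posts at y=+/-34 mm.
- lid_knuckle (a point): Centre of the lid's upper yellow knuckle (lid x=+58, y=+40, z=+11 mm); lid's axes. Tube 22 mm outside, 15 bore, 20 long, along y. The second one is at lid y=-8 mm.
- pin: Loose steel hinge pin, 192 mm long, about 0.1 kg, lying level on a notched wooden rest, axis 45 mm above the bench. Origin: on its axis at the collar's front face; x points to the nose. Shank 10 mm thick, x=0..136 mm, the last 14 mm tapering to a 3 mm tip; collar 32 mm across, x=-6..0. Fully home: origin at hinge_mouth, x along the chute's -y.
- pin_grip (a point): Centre of the pin's square red grip, 16 x 16 mm, 50 mm long, on the pin's axis at pin x=-31 mm (it spans x=-56..-6 mm); pin's axes. It overhangs the rest, free all round.
- hammer: Bystander: hand hammer, 260 mm long, lying on the bench.
- wrench: Bystander: steel wrench, 180 mm long, lying on the bench.
- spray_can: Bystander: grey can, 60 mm in diameter, 170 mm high, standing.
- mug: Bystander: blue mug, 80 mm in diameter, 90 mm high.
- flat_bar: Bystander: dark steel flat bar, 160 x 30 x 10 mm, lying on the bench.
- angle_iron: Bystander: piece of steel angle, 120 mm long, 40 x 40 mm legs.
- jar: Bystander: amber jar, 64 mm in diameter, 90 mm high, standing.

How it is judged (in metres and radians):
On the way, in this order (a step that is already met when the one before it is completed fails the run):
1. the lid lies on the chute's seat, its knuckles between the chute's (distance between lid and chute below 0.007 m and angle between the z axis of lid and the z axis of chute, either way round below 0.06 rad and angle between the y axis of lid and the y axis of chute, either way round below 0.08 rad and distance between pin and hinge_mouth above 0.1 m), for 0.2 s.
2. the pin is through all the knuckles, its collar at the flare (distance between pin and hinge_mouth below 0.005 m and angle between the x axis of pin and the y axis of chute, either way round below 0.06 rad), for 0.2 s.
At the end, for the whole second after the job is handed in: Lid on its seat: origin within 7 mm of the chute's, plane within 0.06 rad, long edges within 0.08 rad. Pin through all five knuckles: collar face within 5 mm of the flare's rim, axis within 0.06 rad of the hinge's. Both at rest (all of step 2 and distance between lid and chute below 0.007 m and angle between the z axis of lid and the z axis of chute, either way round below 0.06 rad and angle between the y axis of lid and the y axis of chute, either way round below 0.08 rad and linear speed of each of pin, lid below 0.02 m/s); the robot touches nothing.
It fails at once if a bystander is moved by more than 30 mm (distance of any of hammer, wrench, spray_can, mug, flat_bar, angle_iron, jar from where it was at the start of the episode above 0.03 m).
It also fails if it takes over 70 s, if anything falls off the work surface, if the arm or the gripper's body presses on something with over 40 N, if the wrist force passes 120 N, or if a joint passes its speed limit or range.

## Working session

There is one attempt and no reset: what is moved stays moved. The work goes in short steps, Python scripts to look and compute and a tool call to move; the robot and the scene stay as the last step left them, time stands still between calls to the robot, and variables do not carry over. Pictures are saved under pics/ and viewed, and the job is handed in when it is done.

Besides the shell and the picture viewer there is one more tool, called after "Request:" as name([rows], argument=value, ...), one row to a line, values as JSON. drive_tool: Moves the arm, as the interface text tells. Its arguments: {"type":"object","properties":{"gripper":{"type":"array","items":{"type":"number"}},"offset":{"type":"array","items":{"type":"array","items":{"type":"number"}}},"turn":{"type":"array","items":{"type":"number"}},"force":{"type":"number"}},"required":["gripper","offset","turn"]}

```bash
mkdir -p pics
cat > h.py <<'E'
import numpy as np, cv2
from scipy.spatial.transform import Rotation as R
from rig import ctrl
def st(): return ctrl.sense()
def Rq(q): return R.from_quat([q[1],q[2],q[3],q[0]]).as_matrix()
def cap(n,fn=None):
    s=ctrl.sense(); im,d=ctrl.capture(n)
    if fn: cv2.imwrite('pics/'+fn,im[:,:,::-1])
    p=ctrl.camera_params(n)
    if n=='wrist':
        T=np.eye(4); T[:3,:3]=Rq(s['ee_rot']); T[:3,3]=s['eef_pos']; W=T@np.array(p['tool_from_camera'])
    else: W=np.linalg.inv(np.array(p['view']))
    f=240/np.tan(np.radians(p['fovy'])/2)
    return im,d,W,f,p['cx'],p['cy']
def w(W,c): return (W@np.r_[c,1])[:3]
def cloud(c):
    im,d,W,f,cx,cy=c
    v,u=np.mgrid[0:480,0:640]
    P=np.stack([(u-cx)*d/f,(v-cy)*d/f,d],-1)
    X=P@W[:3,:3].T+W[:3,3]; X[d==0]=np.nan
    return X
E
cat > a.py <<'E'
from h import *
s=st(); print({k:np.round(v,3) for k,v in s.items()}); print(Rq(s['ee_rot']).round(3), ctrl.grip_depth)
names=['chute','chute_knuckle','hinge_mouth','fence','lid','lid_handle','lid_knuckle','pin','pin_grip']
for n in ['scene','top','wrist']:
    c=cap(n,'0_'+n+'.png')
    for q in names:
        try: print(n,q,[(round(r['score'],2),w(c[2],r['centre']).round(1).tolist()) for r in ctrl.pinpoint(n,q)[:2]])
        except Exception as e: print(n,q,e)
E
python3 a.py
```

```text
{'time_s': np.float64(0.0), 'joints': array([ 1.043,  0.313,  1.498, -0.   ,  1.331, -0.223]), 'dq': array([0.002, 0.   , 0.002, 0.   , 0.001, 0.   ]), 'tau': array([ 1.0000e-03, -4.1226e+01, -2.5975e+01, -0.0000e+00,  4.0000e-03,
       -0.0000e+00]), 'eef_pos': array([157.451, 500.575, 230.736]), 'ee_rot': array([-0.57 ,  0.57 ,  0.418, -0.419]), 'force': array([ 0.273,  0.225, -0.033]), 'wrist_torque': array([-0.005, -0.047,  0.002]), 'grip_width': np.float64(0.997)}
[[ 0.3   -0.001 -0.954]
 [ 0.954 -0.001  0.3  ]
 [-0.001 -1.     0.   ]] 18.700000000000003
scene chute [(0.71, [528.5, 46.9, 123.9])]
scene chute_knuckle [(0.94, [586.7, 64.8, 142.3])]
scene hinge_mouth [(0.65, [579.5, 119.5, 177.3]), (0.36, [685.0, 417.3, -0.9])]
scene fence [(0.68, [473.9, 33.4, 133.8])]
scene lid [(0.95, [438.8, -368.9, 0.9])]
scene lid_handle [(0.84, [436.5, -365.3, 49.3])]
scene lid_knuckle [(0.93, [504.5, -346.3, 13.2]), (0.54, [436.2, -365.5, 47.0])]
scene pin [(0.64, [464.5, 360.3, 43.0]), (0.36, [507.0, -341.5, 14.0])]
scene pin_grip [(0.8, [469.4, 389.4, 44.3]), (0.33, [710.8, -211.5, 0.3])]
top chute [(0.95, [529.9, 51.4, 128.9])]
top chute_knuckle [(0.8, [584.5, 68.3, 143.2]), (0.61, [688.5, 421.4, 6.5])]
top hinge_mouth [(0.57, [572.6, 125.5, 177.6])]
top fence [(0.69, [474.3, 39.5, 132.7])]
top lid [(0.92, [440.4, -362.2, 0.3]), (0.26, [702.5, -357.4, -4.0])]
top lid_handle [(0.8, [431.3, -362.5, 44.6]), (0.57, [462.6, 364.8, 49.3])]
top lid_knuckle [(0.74, [506.6, -342.6, 8.5]), (0.25, [474.3, 37.2, 133.5])]
top pin [(0.61, [722.8, 293.9, -5.1]), (0.55, [464.8, 365.4, 48.5])]
top pin_grip [(0.58, [472.4, 391.0, 49.1])]
wrist chute []
wrist chute_knuckle []
wrist hinge_mouth []
wrist fence []
wrist lid []
wrist lid_handle []
wrist lid_knuckle []
wrist pin []
wrist pin_grip []
```

View pics/0_scene.png

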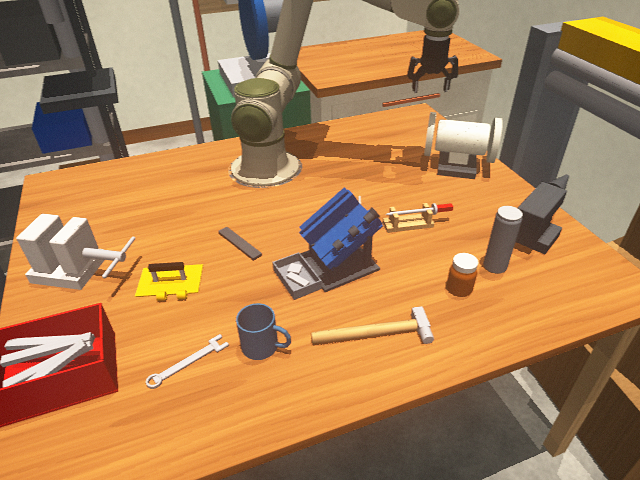

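View pics/0_top.png

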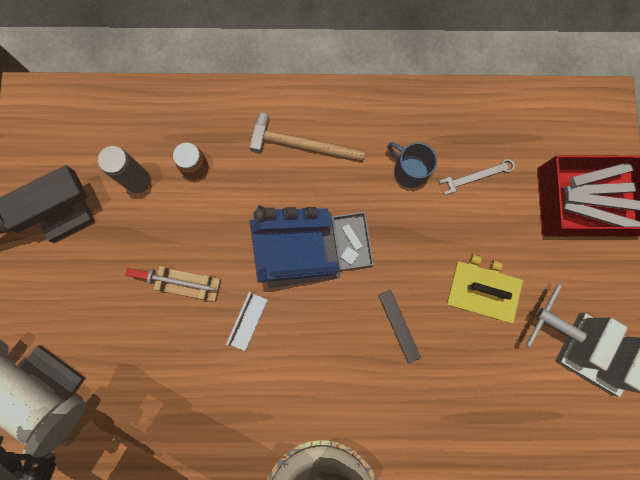

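View pics/0_wrist.png

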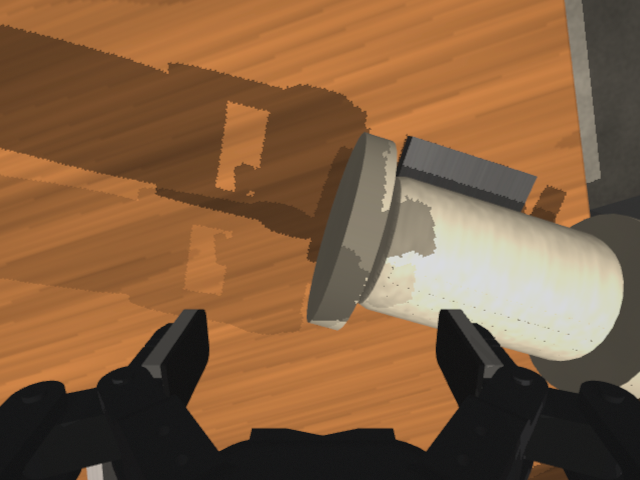

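```bash
cat > b.py <<'E'
from h import *
c=cap('top'); X=cloud(c)
def reg(q):
    r=ctrl.regions_of('top',q); return r[0]['mask'] if r else None
for q in ['lid','lid_handle','pin','pin_grip','chute']:
    m=reg(q)
    if m is None: print(q,None); continue
    P=X[m]; P=P[~np.isnan(P[:,0])]
    print(q,m.sum(),P.min(0).round(),P.max(0).round(),P.mean(0).round(1))
    if q=='lid':
        pl=P[(P[:,2]>-5)&(P[:,2]<10)]
        print('plane z',np.median(pl[:,2]), cv2.minAreaRect(pl[:,:2].astype(np.float32)))
        # handle
        hd=P[P[:,2]>40]; mu=hd.mean(0); u,s_,v=np.linalg.svd(hd-mu); print('handle',len(hd),mu,v[0],np.degrees(np.arctan2(v[0][1],v[0][0])), cv2.minAreaRect(hd[:,:2].astype(np.float32)))
    if q in('pin','pin_grip'):
        mu=np.median(P,0); u,s_,v=np.linalg.svd(P-mu); print(mu,v[0],cv2.minAreaRect(P[:,:2].astype(np.float32)))
    if q=='chute':
        np.save('chP.npy',P)
        ii=[]
        best=None; rng=np.random.default_rng(0)
        for k in range(400):
            a=P[rng.choice(len(P),3,False)]; n=np.cross(a[1]-a[0],a[2]-a[0]); 
            if np.linalg.norm(n)<1: continue
            n/=np.linalg.norm(n); 
            if n[2]<0:n=-n
            if abs(n[2]-.866)>.06: continue
            inl=abs((P-a[0])@n)<2.0
            if best is None or inl.sum()>best.sum(): best=inl
        Q=P[best]; mu=Q.mean(0); n=np.linalg.svd(Q-mu)[2][2]; n*=np.sign(n[2]); print('seat',best.sum(),mu,n,'tilt',np.degrees(np.arccos(n[2])),'dir',np.degrees(np.arctan2(-n[1],-n[0])))
E
python3 b.py
```

```text
lid 3402 [ 365. -445.   -6.] [ 521. -275.   60.] [ 437.8 -359.4    8.3]
plane z 3.076011989033077 ((446.47076416015625, -366.214111328125), (154.63314819335938, 129.66798400878906), 73.36018371582031)
handle 293 [ 433.41280795 -359.42177495   52.68530939] [-0.27806622 -0.96024875  0.02452595] -106.14981549854441 ((433.7046813964844, -360.609619140625), (83.9375991821289, 14.790348052978516), 73.51061248779297)
lid_handle 3372 [ 368. -447.   -7.] [ 521. -275.   60.] [ 438.4 -358.6    8.4]
pin 556 [437. 234.  -2.] [484. 436.  66.] [458.5 336.8  49. ]
[458.44986133 350.26440741  51.40780458] [-0.17637274 -0.98270419 -0.05643692] ((460.26910400390625, 334.70782470703125), (205.3179931640625, 28.44898796081543), 83.89673614501953)
pin_grip 630 [435. 234.  -3.] [486. 434.  66.] [459.1 337.2  46.1]
[458.80542525 346.23454958  50.7782751 ] [0.18979722 0.9810345  0.03934879] ((460.1611022949219, 333.8119812011719), (204.188232421875, 30.35856056213379), 82.06538391113281)
chute 5417 [446. -36.  -4.] [628. 162. 193.] [526.6  66.4 111.3]
seat 1733 [518.34942222  74.49458618  91.61052232] [ 0.05948689 -0.49780724  0.8652452 ] tilt 30.089284077772316 dir 96.814407957157
```

Request:
drive_tool([
  [-0.0204,-0.007,-0.035],
  [-0.0204,-0.007,-0.035],
  [-0.0204,-0.007,-0.035],
  [-0.0204,-0.007,-0.035],
  [-0.0204,-0.007,-0.035],
  [-0.0204,-0.007,-0.035],
  [-0.0204,-0.007,-0.035],
  [-0.0204,-0.007,-0.035],
  [-0.0204,-0.007,-0.035],
  [-0.0204,-0.007,-0.035],
], gripper=[0,0,0,0,0,0,0,0,0,0], turn=[7,7,7,7,7,7,7,7,7,7], force=20)

```text
time_s: 2.63
eef_pos: [228.5, 126.4, 301.3]
ee_rot: [-0.707, 0.707, 0.015, -0.015]
force: [1.2, -1.0, 1.9]
grip_width: 1.003
```

```bash
python3 -c "
from h import *
print(np.array(ctrl.camera_params('wrist')['tool_from_camera']).round(3),ctrl.camera_params('wrist')['fovy'])
s=st();print(s['time_s'],s['eef_pos'],Rq(s['ee_rot']).round(3),s['joints'])"
```

```text
[[   1.       0.      -0.      -0.317]
 [   0.      -0.289    0.957 -142.338]
 [  -0.      -0.957   -0.289   74.632]
 [   0.       0.       0.       1.   ]] 63.289383699707564
2.6333 [228.51559817 126.36905388 301.34585712] [[ 0.999  0.    -0.042]
 [ 0.042 -0.     0.999]
 [ 0.    -1.    -0.   ]] [ 4.39179260e-02 -3.78578280e-01  1.98333994e+00 -3.35102846e-04
  1.53638311e+00  2.06135698e-03]
```

Request:
drive_tool([
  [0.0373,-0.0037,-0.0074],
  [0.0373,-0.0037,-0.0074],
  [0.0373,-0.0037,-0.0074],
  [0.0373,-0.0037,-0.0074],
  [0.0373,-0.0037,-0.0074],
  [0.0373,-0.0037,-0.0074],
  [0.0373,-0.0037,-0.0074],
  [0.0373,-0.0037,-0.0074],
], gripper=[0,0,0,0,0,0,0,0], turn=[0,0,0,0,0,0,0,0])

```text
time_s: 3.3
eef_pos: [531.9, 82.2, 330.7]
ee_rot: [0.707, -0.707, -0.017, 0.017]
force: [-0.1, -0.7, 0.2]
grip_width: 0.996
```

```bash
cat > c.py <<'E'
from h import *
c=cap('wrist','1_wrist.png'); np.savez('c1.npz',im=c[0],d=c[1],W=c[2],k=np.array(c[3:]))
for q in ['chute','chute_knuckle','hinge_mouth','fence']:
    print(q,[(round(r['score'],2),w(c[2],r['centre']).round(1).tolist()) for r in ctrl.pinpoint('wrist',q)[:2]])
s=st();print(s['time_s'],s['eef_pos'])
E
python3 c.py
```

```text
chute [(0.62, [526.6, 48.8, 124.8])]
chute_knuckle [(0.72, [587.3, 67.6, 141.4])]
hinge_mouth [(0.74, [575.6, 125.2, 174.7]), (0.33, [766.1, 29.6, -3.2])]
fence [(0.79, [475.9, 31.9, 135.3])]
3.55 [529.67875104  82.77337079 330.64997423]
```

View pics/1_wrist.png

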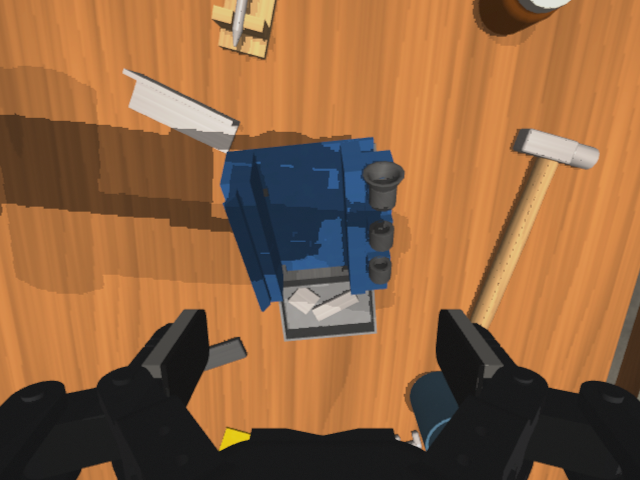

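```bash
cat > d.py <<'E'
from h import *
from scipy.optimize import least_squares
M={'o':[0,0,0],'k':[58,16,11],'m':[58,84,11],'f':[-57.5,0,10]}
obs=[('o',[528.5,46.9,123.9]),('k',[586.7,64.8,142.3]),('m',[579.5,119.5,177.3]),('f',[473.9,33.4,133.8]),
('o',[529.9,51.4,128.9]),('k',[584.5,68.3,143.2]),('m',[572.6,125.5,177.6]),('f',[474.3,39.5,132.7]),
('o',[526.6,48.8,124.8]),('k',[587.3,67.6,141.4]),('m',[575.6,125.2,174.7]),('f',[475.9,31.9,135.3])]
def Rc(psi,t=30): return (R.from_euler('z',psi,degrees=True)*R.from_euler('x',t,degrees=True)).as_matrix()
def res(p): return np.concatenate([Rc(p[2])@M[a]+[p[0],p[1],125]-np.array(b) for a,b in obs])
r=least_squares(res,[529,49,7]); print(r.x, res(r.x).reshape(-1,3).round(1))
z=np.load('c1.npz'); c=(z['im'],z['d'],z['W'],*z['k']); X=cloud(c)
Rm=Rc(r.x[2]); L=(X-np.r_[r.x[:2],125])@Rm   # chute coords
# seat-ish plane points
for (x0,x1) in [(-75,-60),(-60,-50),(-50,-40),(-40,-20),(-20,20),(20,40),(40,47),(47,58),(58,70)]:
    m=(L[...,0]>x0)&(L[...,0]<x1)&(abs(L[...,1])<75)&(L[...,2]>-60)
    q=L[m]; print(x0,x1,m.sum(),np.percentile(q[:,2],[5,25,50,75,95]).round(1))
# knuckle: points x 44..72,z>3 
m=(abs(L[...,0]-58)<13)&(L[...,2]>5)&(L[...,2]<30)&(L[...,1]>-50)&(L[...,1]<95)
q=L[m]
h,e=np.histogram(q[:,1],bins=np.arange(-50,96,2)); print(list(zip(e.astype(int),h)))
for a,b in [(-42,-22),(6,26),(54,72)]:
    s=q[(q[:,1]>a)&(q[:,1]<b)]; 
    f=least_squares(lambda p: np.hypot(s[:,0]-p[0],s[:,2]-p[1])-11,[58,11],loss='soft_l1'); print(a,b,len(s),f.x.round(2),s.max(0).round(1),s.min(0).round(1))
E
python3 d.py
```

```text
[529.64758287  48.81220603   9.16359594] [[ 1.1  1.9  1.1]
 [-1.1  1.5  0.2]
 [-3.3  4.9 -0.8]
 [-0.2  1.3 -0.1]
 [-0.3 -2.6 -3.9]
 [ 1.1 -2.  -0.7]
 [ 3.6 -1.1 -1.1]
 [-0.6 -4.8  1. ]
 [ 3.   0.   0.2]
 [-1.7 -1.3  1.1]
 [ 0.6 -0.8  1.8]
 [-2.2  2.8 -1.6]]
-75 -60 1205 [10.6 13.2 15.2 16.8 17.9]
-60 -50 1635 [-1.7 -1.1 -0.5  5.3 11. ]
-50 -40 2196 [-43.4 -42.4 -27.5  -7.3  -0.6]
-40 -20 2221 [-43.8 -43.2 -42.7 -42.4 -41.8]
-20 20 4487 [-43.5 -42.9 -42.5 -42.1 -41.5]
20 40 2673 [-43.  -42.   -1.   -0.2   0.4]
40 47 891 [-4.6 -3.3 -0.4  0.2 11.5]
47 58 1438 [-41.7   1.4  14.7  20.3  21.8]
58 70 960 [-3.6  4.6 14.3 20.2 21.5]
[(np.int64(-50), np.int64(0)), (np.int64(-48), np.int64(0)), (np.int64(-46), np.int64(0)), (np.int64(-44), np.int64(1)), (np.int64(-42), np.int64(21)), (np.int64(-40), np.int64(26)), (np.int64(-38), np.int64(31)), (np.int64(-36), np.int64(37)), (np.int64(-34), np.int64(37)), (np.int64(-32), np.int64(36)), (np.int64(-30), np.int64(43)), (np.int64(-28), np.int64(42)), (np.int64(-26), np.int64(40)), (np.int64(-24), np.int64(140)), (np.int64(-22), np.int64(39)), (np.i
[... 1155 characters left out ...]
 np.int64(47)), (np.int64(60), np.int64(55)), (np.int64(62), np.int64(54)), (np.int64(64), np.int64(44)), (np.int64(66), np.int64(61)), (np.int64(68), np.int64(55)), (np.int64(70), np.int64(72)), (np.int64(72), np.int64(73)), (np.int64(74), np.int64(53)), (np.int64(76), np.int64(64)), (np.int64(78), np.int64(59)), (np.int64(80), np.int64(65)), (np.int64(82), np.int64(183)), (np.int64(84), np.int64(29)), (np.int64(86), np.int64(0)), (np.int64(88), np.int64(0)), (np.int64(90), np.int64(0)), (np.int64(92), np.int64(0))]
-42 -22 453 [56.35 10.77] [ 66.9 -22.   22.9] [ 45.5 -41.8   5. ]
6 26 566 [56.96 10.69] [68.  26.  23.1] [46.  6.  5.]
54 72 473 [57.68 10.57] [68.7 72.  22.6] [47.  54.1  5. ]
```

Request:
drive_tool([
  [-0.0097,0.0109,-0.0373],
  [-0.0097,0.0109,-0.0373],
  [-0.0097,0.0109,-0.0373],
  [-0.0097,0.0109,-0.0373],
  [-0.0097,0.0109,-0.0373],
  [-0.0097,0.0109,-0.0373],
  [-0.0097,0.0109,-0.0373],
  [-0.0097,0.0109,-0.0373],
  [-0.0097,0.0109,-0.0373],
  [-0.0097,0.0109,-0.0373],
  [-0.0097,0.0109,-0.0373],
  [0,0,0],
  [0,0,0],
  [0,0,0],
  [0,0,0],
], gripper=[0,0,0,0,0,0,0,0,0,0,0,0,0,0,0], turn=[0,0,0,0,0,0,0,0,0,0,0,6.4,6.4,6.4,0])

```text
time_s: 4.8
eef_pos: [442.4, -331.5, 211.9]
ee_rot: [-0.699, 0.7, -0.102, 0.103]
force: [0.6, -0.3, -0.5]
grip_width: 1.0
```

```bash
cat > e.py <<'E'
from h import *
from scipy.optimize import least_squares
s=st();print(s['time_s'],s['eef_pos'].round(1),Rq(s['ee_rot']).round(3).tolist(),s['joints'].round(2))
c=cap('wrist','2_wrist.png'); X=cloud(c); np.savez('c2.npz',im=c[0],d=c[1],W=c[2],k=np.array(c[3:]))
for q in ['lid','lid_knuckle','lid_handle']:
    print(q,[(round(r['score'],2),w(c[2],r['centre']).round(1).tolist()) for r in ctrl.pinpoint('wrist',q)[:2]])
m=ctrl.regions_of('wrist','lid')[0]['mask']; P=X[m]; P=P[~np.isnan(P[:,0])]
hd=P[(P[:,2]>50)&(P[:,2]<60)]; print('handle',len(hd),np.median(hd[:,2]),cv2.minAreaRect(hd[:,:2].astype(np.float32)))
pl=P[(P[:,2]>-1)&(P[:,2]<6)]; print('plate z',np.median(pl[:,2]))
np.save('lidP.npy',P)
E
python3 e.py
```

```text
4.8 [ 442.4 -331.5  211.9] [[0.958, 0.001, 0.288], [-0.288, -0.001, 0.958], [0.001, -1.0, -0.001]] [-0.86  0.39  1.44  0.    1.31 -0.56]
lid [(0.73, [698.9, -359.5, -2.1])]
lid_knuckle [(0.89, [504.5, -344.3, 10.8]), (0.4, [702.3, -357.1, 0.9])]
lid_handle [(0.92, [431.4, -356.9, 43.2])]
handle 1672 53.62145800683567 ((434.09686279296875, -362.0244140625), (82.98814392089844, 13.854887962341309), 73.7107925415039)
plate z 2.831660691021966
```

View pics/2_wrist.png

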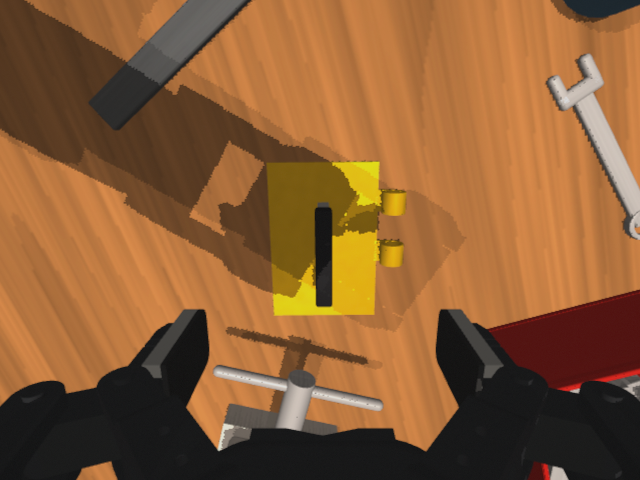

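Request:
drive_tool([
  [0,0.0369,-0.0016],
  [0,0.0369,-0.0015],
  [0,0.0369,-0.0015],
  [0.0003,0.0369,-0.0015],
  [0.0003,0.037,-0.0015],
  [0,0,0],
  [0,0,0],
  [0,0,0],
  [0,0,0],
  [0,0,0],
  [0,0,0],
  [0,0,0],
  [0,0,0],
  [0,0,0],
  [0,0,0],
], gripper=[0,0,0,0,0,1,1,1,1,1,1,1,1,1,1], turn=[0,0,0,0,0,0,0,0,0,0,0,0,0,0,0], force=20)

```text
time_s: 6.3
eef_pos: [441.9, -340.2, 28.0]
ee_rot: [-0.699, 0.7, -0.101, 0.102]
force: [-1.2, 1.6, 8.4]
grip_width: 0.158
```

Run:
```python
from h import *
s=st();print(s['time_s'],s['eef_pos'].round(1),s['force'],s['wrist_torque'],s['grip_width'])
cap('wrist','3_wrist.png')
```

```text
6.3 [ 441.9 -340.2   28. ] [-1.16966725  1.6488845   8.43541927] [ 0.23908616  0.16745031 -0.03203677] 0.15823855998354697
```

View pics/3_wrist.png

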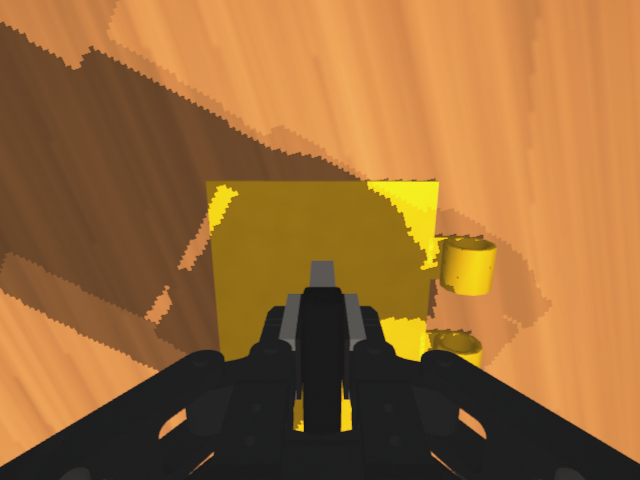

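Request:
drive_tool([
  [0,-0.01,0],
  [0,-0.01,0],
  [0,-0.01,0],
  [0,-0.02,0],
  [0,-0.02,0],
  [0,-0.02,0],
  [0,0,0],
  [0,0,0],
], gripper=[1,1,1,1,1,1,1,1], turn=[0,0,0,0,0,0,0,0])

```text
time_s: 7.02
eef_pos: [441.5, -339.8, 117.0]
ee_rot: [-0.699, 0.7, -0.101, 0.102]
force: [-1.1, -0.7, -5.6]
grip_width: 0.157
```

```bash
cat > f.py <<'E'
from h import *
import sys
s=st();print(s['time_s'],s['eef_pos'].round(1),s['force'].round(2),s['wrist_torque'].round(3),s['grip_width'])
c=cap('wrist',sys.argv[1]); X=cloud(c)
Rt=Rq(s['ee_rot']); L=(X-s['eef_pos'])@Rt # tool coords
im=c[0].astype(int); yel=(im[...,0]>90)&(im[...,1]>70)&(im[...,2]<0.35*im[...,0])&(im[...,1]>0.72*im[...,0])&~np.isnan(L[...,0])&(L[...,1]<100)
P=L[yel]; P=P[(P[:,0]<45)]  # plate
best=None; rng=np.random.default_rng(0)
for k in range(300):
    a=P[rng.choice(len(P),3,False)]; n=np.cross(a[1]-a[0],a[2]-a[0])
    if np.linalg.norm(n)<50: continue
    n/=np.linalg.norm(n); inl=abs((P-a[0])@n)<1
    if best is None or inl.sum()>best.sum(): best=inl
Q=P[best]; mu=Q.mean(0); n=np.linalg.svd(Q-mu)[2][2]; n*=-np.sign(n[1])
print('n',len(P),best.sum(),'normal tool',n.round(4),'pitch deg',np.degrees(np.arctan2(-n[2],-n[1])).round(2),'roll',np.degrees(np.arctan2(n[0],-n[1])).round(2))
print('plate top y(tool) at x=z=0', (mu@n)/n[1], 'zmax',np.percentile(Q[:,2],99.5),'x range',np.percentile(Q[:,0],[.5,99.5]))
E
python3 f.py 4_wrist.png
```

```text
bash:   732 Killed                     python3 f.py 4_wrist.png
```

View pics/4_wrist.png

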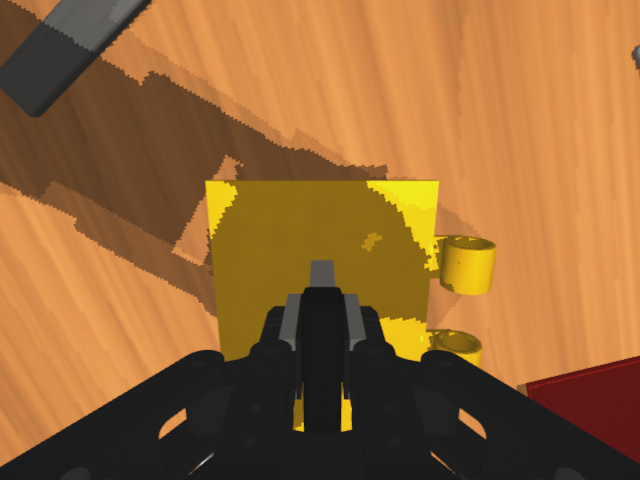

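```bash
sed -i "s/n=np.linalg.svd(Q-mu)\[2\]\[2\]/n=np.linalg.eigh(np.cov((Q-mu).T))[1][:,0]/" f.py; python3 f.py 5_wrist.png
```

```text
7.0667 [ 441.  -339.3  115.8] [-0.49 -0.89 -4.59] [ 0.139  0.047 -0.034] 0.161927570025545
n 29522 26100 normal tool [ 0.0033 -1.     -0.0079] pitch deg 0.45 roll 0.19
plate top y(tool) at x=z=0 25.263609894975477 zmax 51.39100770189786 x range [-50.20648546  44.64390423]
```

Request:
drive_tool([
  [0,0.015,0],
  [0,0.015,0],
  [0,0.014,0],
  [0,0,0],
  [0,0,0],
  [0,0,0],
  [0,0,0],
  [0,0,0],
  [0,0,0],
], gripper=[1,1,1,0.87,0.87,0.87,0.86,0.86,0.86], turn=[0,0,0,0,0,0,0,0,0])

```text
time_s: 7.87
eef_pos: [441.5, -339.9, 72.8]
ee_rot: [-0.7, 0.7, -0.101, 0.102]
force: [0.0, 0.6, -4.6]
grip_width: 0.158
```

```bash
python3 f.py 6_wrist.png
```

```text
7.8667 [ 441.5 -339.9   72.8] [ 0.   0.6 -4.6] [0.056 0.011 0.021] 0.157749359753065
n 29600 26369 normal tool [ 0.0039 -1.     -0.0079] pitch deg 0.45 roll 0.22
plate top y(tool) at x=z=0 25.238007933537645 zmax 51.38435097442089 x range [-50.25615775  44.60527335]
```

Request:
drive_tool([
  [0,0,0],
  [0,0,0],
  [0,0,0],
  [0,0,0],
  [0,0,0],
  [0,0,0],
  [0,0,0],
  [0,0,0],
  [0,0,0],
], gripper=[0.85,0.85,0.85,0.845,0.845,0.845,0.84,0.84,0.84], turn=[0,0,0,0,0,0,0,0,0])

```text
time_s: 8.67
eef_pos: [441.3, -339.7, 72.3]
ee_rot: [0.7, -0.7, 0.101, -0.101]
force: [-0.1, 1.0, -3.6]
grip_width: 0.161
```

```bash
python3 f.py 7_wrist.png
```

```text
8.6667 [ 441.3 -339.7   72.3] [-0.08  1.04 -3.63] [ 0.075  0.048 -0.049] 0.16101611908916008
n 29636 26178 normal tool [ 0.0047 -1.     -0.0074] pitch deg 0.42 roll 0.27
plate top y(tool) at x=z=0 25.226507693215318 zmax 51.417262024109654 x range [-50.23532362  44.61389478]
```

Request:
drive_tool([
  [0,0,0],
  [0,0,0],
  [0,0,0],
  [0,0,0],
  [0,0,0],
  [0,0,0],
], gripper=[0.835,0.835,0.835,0.83,0.83,0.83], turn=[0,0,0,0,0,0])

```text
time_s: 9.22
eef_pos: [441.4, -339.8, 72.4]
ee_rot: [-0.7, 0.7, -0.101, 0.102]
force: [0.2, 0.4, -0.3]
grip_width: 0.169
```

```bash
python3 f.py 8_wrist.png
```

```text
9.2167 [ 441.4 -339.8   72.4] [ 0.25  0.35 -0.35] [-0.03   0.048 -0.015] 0.16882894699572376
n 24570 21171 normal tool [-3.e-04 -1.e+00 -1.e-03] pitch deg 0.06 roll -0.01
plate top y(tool) at x=z=0 69.68021833498723 zmax 55.351972778805 x range [-50.77503271  44.61691012]
```

View pics/8_wrist.png

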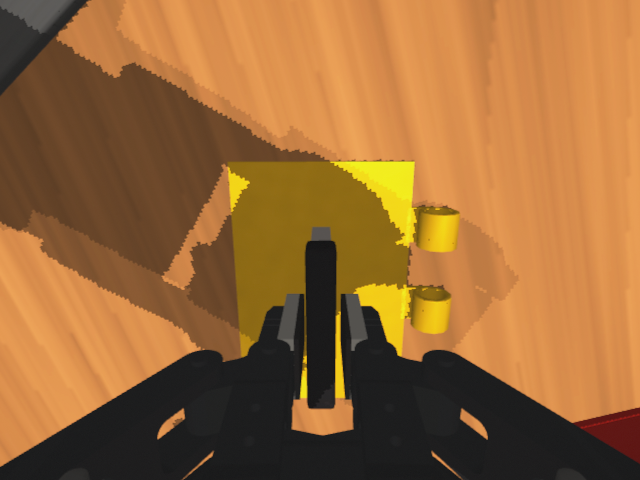

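```bash
cat > g.py <<'E'
from h import *
s=st();c=cap('wrist','9_wrist.png'); X=cloud(c)
L=(X-s['eef_pos'])@Rq(s['ee_rot']); im=c[0].astype(int)
yel=(im[...,0]>90)&(im[...,1]>70)&(im[...,2]<0.35*im[...,0])&(im[...,1]>0.72*im[...,0])&(abs(L[...,1]-69.7)<1.5)&(L[...,0]<60)
P=L[yel][:,[0,2]]
zs=np.arange(0,52,4); le=[np.min(P[abs(P[:,1]-z)<2][:,0]) for z in zs if (abs(P[:,1]-z)<2).any()]
zs=[z for z in zs if (abs(P[:,1]-z)<2).any()]
xs=np.arange(-45,45,5); fe=[np.max(P[abs(P[:,0]-x)<2.5][:,1]) for x in xs]
print(np.round(le,1),np.polyfit(zs,le,1)); print(np.round(fe,1),np.polyfit(xs,fe,1))
re=[np.max(P[abs(P[:,1]-z)<2][:,0]) for z in (36,40,44,48,52)];print(re)
E
python3 g.py
```

```text
[-50.9 -50.9 -51.1 -51.2 -51.2 -50.9 -51.  -51.1 -51.2 -51.1 -51.1 -50.9
 -51.1] [-1.90314064e-03 -5.10114609e+01]
[55.5 55.4 55.5 55.5 55.5 55.5 55.5 55.5 55.5 55.5 55.5 55.5 55.5 55.5
 55.8 55.4 55.4 55.4] [3.80148359e-04 5.54909324e+01]
[np.float64(48.87478596856322), np.float64(48.697933095439694), np.float64(48.95161216868099), np.float64(48.82340270254941), np.float64(49.11587649067089)]
```

Request:
drive_tool([
  [-0.001,0,-0.0065],
  [0,0,-0.0065],
  [0,0,-0.0065],
  [0,0.015,0],
  [0,0.015,0],
  [0,0.015,0],
  [0,0,0],
  [0,0,0],
  [0,0,0],
  [0,0,0],
  [0,0,0],
  [0,0,0],
  [0,-0.02,0],
  [0,-0.03,0],
  [0,-0.03,0],
], gripper=[0.6,0.6,0.6,0.6,0.6,0.6,0.6,1,1,1,1,1,1,1,1], turn=[0,0,0,0,0,0,0,0,0,0,0,0,0,0,0])

```text
time_s: 10.57
eef_pos: [434.3, -357.4, 107.5]
ee_rot: [0.7, -0.699, 0.102, -0.101]
force: [0.5, -0.8, -4.5]
grip_width: 0.158
```

```bash
python3 f.py 10_wrist.png
```

```text
10.5667 [ 434.3 -357.4  107.5] [ 0.54 -0.78 -4.51] [-0.066 -0.01  -0.042] 0.157566514767139
n 39931 34912 normal tool [ 7.0e-04 -1.0e+00  2.2e-03] pitch deg -0.13 roll 0.04
plate top y(tool) at x=z=0 25.183361273943536 zmax 75.54935579468427 x range [-50.08692642  44.60251636]
```

View pics/10_wrist.png

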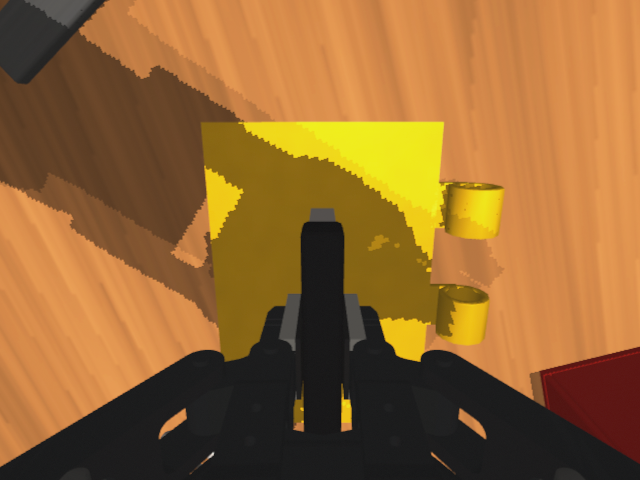

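Request:
drive_tool([
  [0,-0.025,0],
  [0,-0.03,0],
  [0,-0.03,0],
  [0,-0.03,0],
  [0,-0.03,0],
  [0,0,0],
  [0,0,0],
  [0,0,0],
  [0,0,0],
  [0,0,0],
], gripper=[1,1,1,1,1,1,1,1,1,1], turn=[0,0,0,0,0,-6.3,-6.3,-6.3,-6.3,0], force=40)

```text
time_s: 11.45
eef_pos: [434.7, -357.8, 251.8]
ee_rot: [0.705, -0.705, -0.055, 0.055]
force: [-0.8, -0.3, -4.2]
grip_width: 0.151
```

```bash
cat > sim.py <<'E'
import numpy as np
# 2D check: lid knuckles vs chute knuckles (y,z); E = lid (75,0) sliding on z=0 at y=e
def rect(y0,y1,z0=0,z1=22): 
    a=np.array([[y0,z0],[y1,z0],[y1,z1],[y0,z1]],float); return a
def sep(A,B):
    best=-1e9
    for P in(A,B):
        for i in range(4):
            d=P[(i+1)%4]-P[i]; n=np.array([d[1],-d[0]])/np.hypot(*d)
            a=A@n;b=B@n; best=max(best,b.min()-a.max(),a.min()-b.max())
    return best
C=[rect(54,74),rect(6,26),rect(-42,-22)]
for th in range(0,31,3):
    b=np.radians(-(30-th)); Rr=np.array([[np.cos(b),-np.sin(b)],[np.sin(b),np.cos(b)]])
    ok=[]
    for e in np.arange(60,84,.5):
        m=min(sep((k-[75,0])@Rr.T+[e,0],c) for k in (rect(30,50),rect(-18,2)) for c in C)
        if m>0: ok.append((e,round(m,1)))
    g=lambda e:(np.array([-75,46])@Rr.T+[e,0])
    def wv(e):
        y,z=g(e); t=np.radians(30); return round(y*np.cos(t)-z*np.sin(t),1), round(125+y*np.sin(t)+z*np.cos(t),1)
    if ok:
        best=max(ok,key=lambda t:t[1]); print(th,'range',ok[0][0],ok[-1][0],'best',best,'G h,v',wv(best[0]))
    else: print(th,'none')
E
python3 sim.py; python3 -c "
from h import *
s=st();print(s['time_s'],s['eef_pos'].round(1),Rq(s['ee_rot']).round(3).tolist(),s['joints'].round(2),s['force'])"
```

```text
0 range 64.5 70.0 best (np.float64(67.5), np.float64(2.3)) G h,v (np.float64(-16.5), np.float64(204.8))
3 range 66.5 70.5 best (np.float64(68.5), np.float64(2.1)) G h,v (np.float64(-18.0), np.float64(201.3))
6 range 67.5 71.5 best (np.float64(69.0), np.float64(1.9)) G h,v (np.float64(-19.6), np.float64(197.4))
9 range 68.5 72.0 best (np.float64(70.0), np.float64(2.0)) G h,v (np.float64(-20.7), np.float64(193.7))
12 range 69.0 73.0 best (np.float64(71.0), np.float64(2.0)) G h,v (np.float64(-21.4), np.float64(189.9))
15 range 69.5 73.5 best (np.float64(71.5), np.float64(2.0)) G h,v (np.float64(-22.4), np.float64(185.8))
18 range 70.5 74.5 best (np.float64(72.5), np.float64(2.3)) G h,v (np.float64(-22.8), np.float64(181.8))
21 range 70.5 75.5 best (np.float64(73.0), np.float64(2.6)) G h,v (np.float64(-23.3), np.float64(177.6))
24 range 71.0 76.5 best (np.float64(74.0), np.float64(2.8)) G h,v (np.float64(-23.1), np.float64(173.5))
27 range 71.0 77.5 best (np.float64(74.5), np.float64(3.4)) G h,v (np.float64(-23.2), np.float64(169.2))
30 range 71.5 78.5 best (np.float64(75.0), np.float64(4.0)) G h,v (np.float64(-23.0), np.float64(164.8))
11.45 [ 434.7 -357.8  251.8] [[0.988, -0.001, -0.155], [0.155, 0.001, 0.988], [-0.0, -1.0, 0.001]] [-0.9   0.38  1.34  0.    1.41 -1.05] [-0.81353203 -0.31618852 -4.16138783]
```

Request:
drive_tool([
  [0.007,0,0.017],
  [0.0137,0,0.0337],
  [0.0137,0,0.0337],
  [0.0137,0,0.0337],
  [0.0137,0,0.0337],
  [0.0137,0,0.0337],
  [0.0137,0,0.0337],
  [0.0137,0,0.0337],
  [0.0137,0,0.0337],
  [0.0137,0,0.0337],
  [0.0137,0,0.0337],
  [0.0065,0,0.017],
  [0,0,0],
], gripper=[1,1,1,1,1,1,1,1,1,1,1,1,1], turn=[0,0,0,0,0,0,0,0,0,0,0,0.5,0])

```text
time_s: 12.53
eef_pos: [527.5, 35.0, 252.0]
ee_rot: [0.706, -0.705, -0.05, 0.051]
force: [-0.3, -0.8, -4.5]
grip_width: 0.155
```

```bash
python3 f.py 11_wrist.png;  python3 -c "
from h import *
s=st();print(Rq(s['ee_rot']).round(3).tolist())
c=cap('scene','11_scene.png')"
```

```text
12.5333 [527.5  35.  252. ] [-0.31 -0.77 -4.54] [-0.147  0.026 -0.025] 0.154517982105385
n 39518 35067 normal tool [ 2.e-04 -1.e+00  9.e-04] pitch deg -0.05 roll 0.01
plate top y(tool) at x=z=0 25.312971195775386 zmax 75.35177366699813 x range [-49.61815294  44.63472877]
[[0.99, -0.001, -0.142], [0.142, 0.0, 0.99], [-0.001, -1.0, 0.0]]
```

View pics/11_wrist.png

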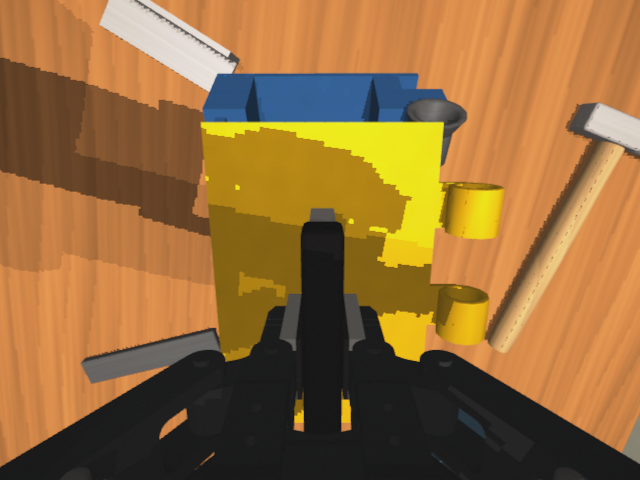

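```bash
cat > i.py <<'E'
from h import *
Rm=(R.from_euler('z',8.4,degrees=True)*R.from_euler('x',30,degrees=True)).as_matrix(); O=np.array([528.4,49.0,125])
c=cap('wrist'); X=cloud(c)
print('pred mouth',Rm@[58,84,11]+O,[(round(r['score'],2),w(c[2],r['centre']).round(1).tolist()) for r in ctrl.pinpoint('wrist','hinge_mouth')[:2]])
L=(X-O)@Rm
m=(abs(L[...,0]-58)<25)&(L[...,1]>70)&(L[...,1]<95)&(L[...,2]>-8)&(L[...,2]<35)
q=L[m]; print(len(q),q.min(0),q.max(0))
rim=q[(q[:,1]>81)]; print('rim',len(rim),np.percentile(rim,[1,50,99],axis=0).round(1))
# upper end edge of chute body: floor
m=(abs(L[...,0])<50)&(L[...,1]>60)&(L[...,1]<95)&(abs(L[...,2])<4)
q=L[m]
for x in range(-50,60,10):
    a=q[abs(q[:,0]-x)<4]; 
    if len(a): print(x,len(a),np.percentile(a[:,1],99).round(1),np.median(a[:,2]).round(1))
for y in (76,80):
    a=L[(abs(L[...,1]-y)<2)&(L[...,0]>-85)&(L[...,0]<85)&(L[...,2]>-10)&(L[...,2]<30)]
    h=[ (x,round(float(np.median(a[abs(a[:,0]-x)<1][:,2])),1)) for x in range(-84,84,2) if (abs(a[:,0]-x)<1).any()]; print(y,h)
E
python3 i.py
```

```text
pred mouth [575.95427641 123.99755544 176.52627944] [(0.79, [572.5, 125.5, 171.6])]
2236 [33.0897549  70.03384844 -7.85086567] [73.67792648 85.24543549 27.18964936]
rim 1023 [[42.9 81.1 -4.4]
 [58.9 83.7  8.6]
 [72.6 84.7 26.4]]
-50 152 80.9 -0.6
30 215 80.9 -0.5
40 316 80.7 -0.4
50 79 84.5 1.0
76 [(-70, -0.4), (-68, -0.6), (-66, -0.6), (-64, -0.3), (-62, 3.9), (-60, 3.0), (-58, 2.6), (-56, -0.6), (-54, -0.3), (-52, -0.4), (-50, -0.4), (-48, -0.3), (-46, -3.2), (28, -6.5), (30, -0.8), (32, -0.1), (34, -0.1), (36, -0.3), (38, -0.3), (40, -0.4), (42, -0.2), (44, -0.7), (46, 11.5), (52, 4.7), (54, 3.6), (56, 2.8), (58, 2.7), (60, 3.5), (62, 4.1), (64, 5.9), (66, 8.0), (68, 9.3)]
80 [(-70, -2.7), (-68, -2.4), (-66, -3.1), (-64, -3.0), (-62, -2.8), (-60, -1.8), (-58, -4.2), (-56, -2.1), (-54, -3.2), (-52, -2.7), (-50, -2.0), (-48, -2.8), (-46, -3.1), (28, -2.3), (30, -3.2), (32, -2.8), (34, -1.7), (36, -3.4), (38, -2.9), (40, -3.0), (42, -2.7), (44, -1.7), (46, -3.4), (48, 8.2), (50, 4.8), (52, 2.3), (54, 1.7), (56, 0.7), (58, 1.0), (60, 1.3), (62, 2.0), (64, 3.4), (66, 4.9), (68, 8.6), (70, 9.4)]
```

View pics/11_scene.png

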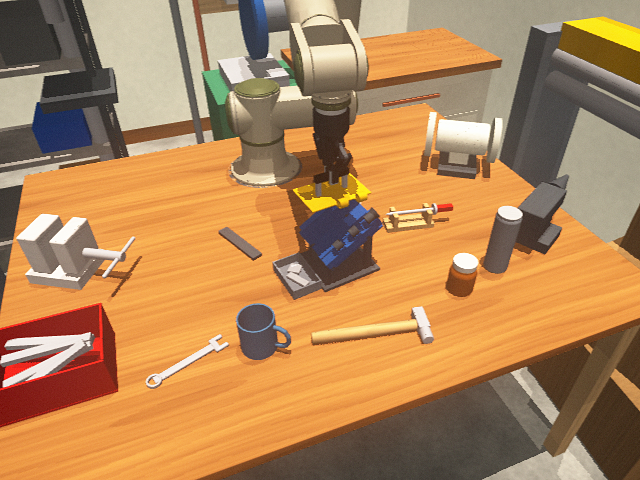

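Request:
drive_tool([
  [-0.0023,0,-0.0032],
  [0,0.019,0],
  [0,0.019,0],
  [0,0.018,0],
  [0,0,0],
], gripper=[1,1,1,1,1], turn=[0,0,0,0,0], force=20)

```text
time_s: 13.15
eef_pos: [524.1, 27.1, 193.1]
ee_rot: [0.706, -0.705, -0.048, 0.052]
force: [-1.3, -0.3, -5.6]
grip_width: 0.152
```

```bash
python3 f.py 12_wrist.png
```

```text
13.15 [524.1  27.1 193.1] [-1.29 -0.26 -5.62] [ 0.026 -0.041 -0.022] 0.15205116152587866
n 39660 35168 normal tool [ 6.e-04 -1.e+00 -6.e-04] pitch deg 0.03 roll 0.03
plate top y(tool) at x=z=0 25.331011537467653 zmax 75.73908197853022 x range [-49.57792978  44.63284718]
```

View pics/12_wrist.png

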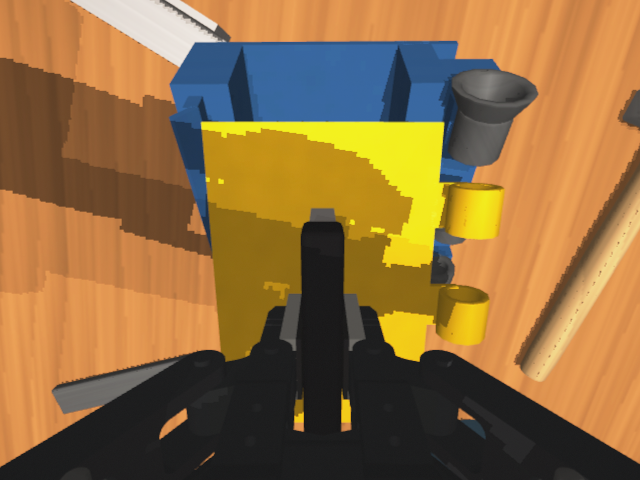

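```bash
python3 -c "
from h import *
for i in range(4):
    s=st();print(s['time_s'],s['eef_pos'].round(2),np.degrees(np.arctan2(Rq(s['ee_rot'])[1,0],Rq(s['ee_rot'])[0,0]))); cap('top')
"; python3 i.py | head -3
```

```text
13.2 [524.89  27.06 195.24] 8.091348780020052
13.25 [525.6   27.14 196.68] 8.11124904127118
13.3 [526.03  27.26 197.42] 8.135841889824022
13.35 [526.17  27.39 197.67] 8.153069172144269
pred mouth [575.95427641 123.99755544 176.52627944] [(0.73, [572.4, 128.0, 172.6])]
5031 [33.00355518 70.00016772 -7.97997681] [73.78874389 85.09138257 27.47056156]
rim 1944 [[42.8 81.1 -3.6]
```

Request:
drive_tool([
  [0,0.002,0.0041],
  [0,0.004,0],
  [0,0.003,0],
  [0,0,0],
  [0,0,0],
  [0,0,0],
], gripper=[1,1,1,1,1,1], turn=[-0.25,0,0,0,0,0])

```text
time_s: 14.0
eef_pos: [525.0, 31.9, 187.2]
ee_rot: [0.705, -0.705, -0.052, 0.052]
force: [0.2, 0.2, -4.5]
grip_width: 0.157
```

```bash
python3 f.py 13_wrist.png; python3 -c "
from h import *
s=st();print(s['time_s'],s['eef_pos'].round(2),np.degrees(np.arctan2(Rq(s['ee_rot'])[1,0],Rq(s['ee_rot'])[0,0])))"
```

```text
14.0 [525.   31.9 187.2] [ 0.17  0.23 -4.49] [-0.05   0.054 -0.008] 0.15671352591440119
n 39710 35019 normal tool [ 9.e-04 -1.e+00 -4.e-04] pitch deg 0.03 roll 0.05
plate top y(tool) at x=z=0 25.348729335819783 zmax 75.74168316337712 x range [-49.62056442  44.63363166]
14.05 [525.04  31.95 187.22] 8.447834365427505
```

Request:
drive_tool([
  [0.0005,0.0018,-0.0008],
  [0,0.0018,-0.0008],
  [0,0.0018,-0.0008],
  [0,0.002,-0.0008],
  [0,0,0],
  [0,0,0],
  [0,0,0],
], gripper=[1,1,1,1,1,1,1], turn=[0,0,0,0,0,0,0])

```text
time_s: 14.63
eef_pos: [526.3, 28.3, 180.2]
ee_rot: [-0.705, 0.706, 0.052, -0.052]
force: [-0.6, -6.3, 3.4]
grip_width: 0.156
```

```bash
python3 f.py 14_wrist.png
```

```text
14.6333 [526.3  28.3 180.2] [-0.61 -6.28  3.44] [-0.486  0.187  0.062] 0.15644295395868857
n 42059 37630 normal tool [-0.0012 -0.9967 -0.0811] pitch deg 4.65 roll -0.07
plate top y(tool) at x=z=0 25.43044518061663 zmax 78.73025626170684 x range [-49.65970384  44.62436529]
```

View pics/14_wrist.png

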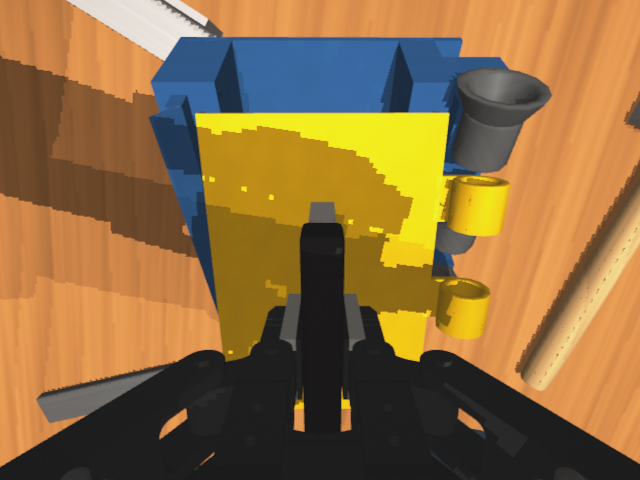

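Request:
drive_tool([
  [0,0.0021,-0.0004],
  [0,0.0021,-0.0004],
  [0,0.0021,-0.0004],
  [0,0.0021,-0.0004],
  [0,0.0021,-0.0004],
  [0,0.0021,-0.0004],
  [0,0,0],
  [0,0,0],
  [0,0,0],
], gripper=[1,1,1,1,1,1,1,1,1], turn=[0,0,0,0,0,0,0,0,0])

```text
time_s: 15.43
eef_pos: [527.3, 25.0, 168.0]
ee_rot: [-0.704, 0.706, 0.053, -0.051]
force: [0.1, -9.9, 4.4]
grip_width: 0.154
```

```bash
python3 f.py 15_wrist.png
```

```text
15.4333 [527.3  25.  168. ] [ 0.1  -9.93  4.41] [-1.202 -0.102  0.093] 0.154298752788186
n 46214 41835 normal tool [-1.000e-04 -9.727e-01 -2.321e-01] pitch deg 13.42 roll -0.0
plate top y(tool) at x=z=0 26.03149486998505 zmax 82.53075053011936 x range [-49.69804532  44.61944352]
```

View pics/15_wrist.png

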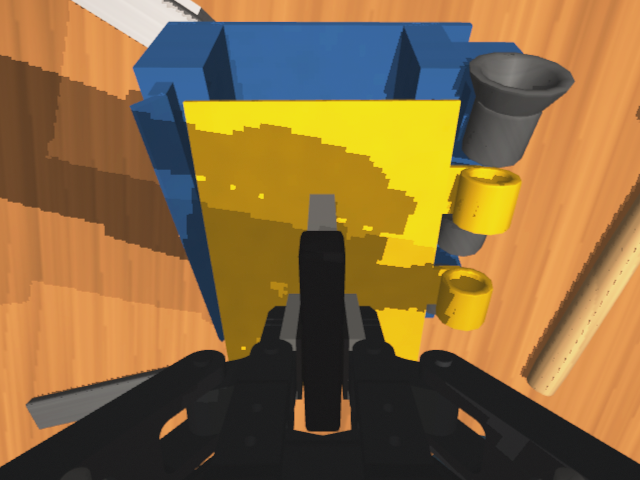

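Request:
drive_tool([
  [0,0.0021,0.0002],
  [0,0.0021,0.0002],
  [0,0.0021,0.0002],
  [0,0.0021,0.0002],
  [0,0.0021,0.0002],
  [0,0.0021,0.0002],
  [0,0.0021,0.0002],
  [0,0,0],
  [0,0,0],
  [0,0,0],
], gripper=[1,1,1,1,1,1,1,1,1,1], turn=[0,0,0,0,0,0,0,0,0,0])

```text
time_s: 16.32
eef_pos: [527.3, 26.2, 153.3]
ee_rot: [-0.704, 0.706, 0.053, -0.051]
force: [1.4, -11.5, 3.2]
grip_width: 0.157
```

```bash
python3 f.py 16_wrist.png
```

```text
16.3167 [527.3  26.2 153.3] [  1.37 -11.5    3.19] [-1.311 -0.205 -0.126] 0.15733611971843944
n 50731 46622 normal tool [ 0.0014 -0.9104 -0.4136] pitch deg 24.43 roll 0.09
plate top y(tool) at x=z=0 27.979834306312732 zmax 84.0194265887219 x range [-49.64920186  44.62071831]
```

View pics/16_wrist.png

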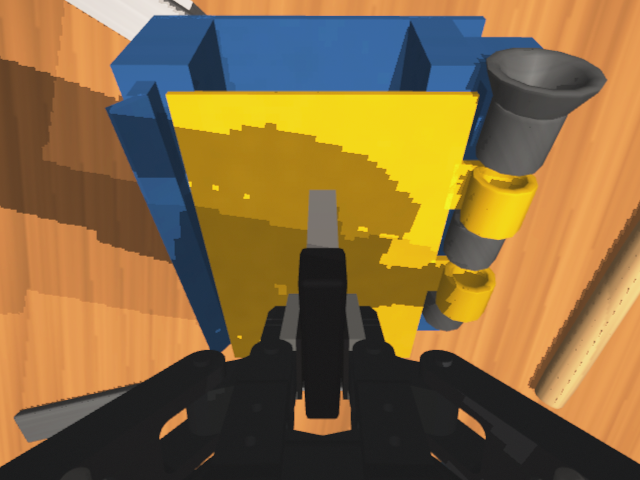

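Request:
drive_tool([
  [0,0.002,0.0002],
  [0,0.002,0.0002],
  [0,0.002,0.0002],
  [0,0.0018,0.0002],
  [0,0,0],
  [0,0,0],
  [0,0,0],
], gripper=[1,1,1,1,1,1,1], turn=[0,0,0,0,0,0,0])

```text
time_s: 16.95
eef_pos: [527.2, 27.1, 145.5]
ee_rot: [-0.704, 0.706, 0.053, -0.051]
force: [2.2, -10.9, 3.5]
grip_width: 0.152
```

```bash
python3 f.py 17_wrist.png
```

```text
16.95 [527.2  27.1 145.5] [  2.15 -10.94   3.52] [-1.207 -0.305 -0.11 ] 0.151672515967309
n 52361 48901 normal tool [ 8.000e-04 -8.654e-01 -5.010e-01] pitch deg 30.07 roll 0.05
plate top y(tool) at x=z=0 29.855004934065864 zmax 83.7409939806663 x range [-49.59455037  44.59507696]
```

View pics/17_wrist.png

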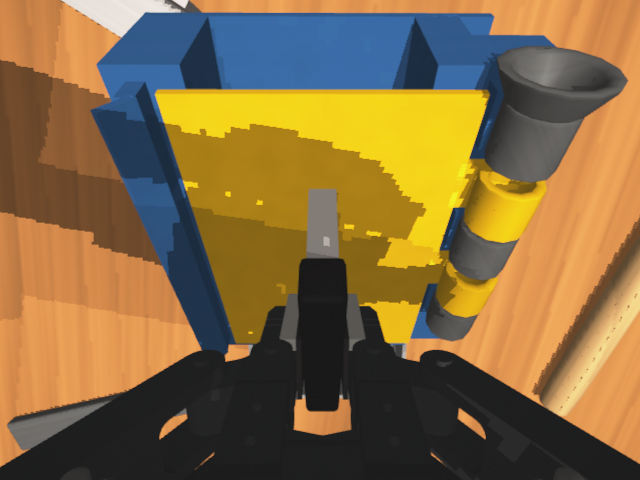

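```bash
cat > j.py <<'E'
from h import *
import sys
Rm=(R.from_euler('z',8.4,degrees=True)*R.from_euler('x',30,degrees=True)).as_matrix(); O=np.array([528.4,49.0,125])
s=st(); print(s['time_s'],s['eef_pos'].round(1),s['force'].round(1),s['grip_width'].round(3))
c=cap(sys.argv[1],sys.argv[2]); X=cloud(c); L=(X-O)@Rm; im=c[0].astype(int)
yel=(im[...,0]>90)&(im[...,1]>70)&(im[...,2]<0.35*im[...,0])&(im[...,1]>0.72*im[...,0])&~np.isnan(L[...,0])&(abs(L).max(-1)<110)
P=L[yel]; q=P[(P[:,2]<7)&(P[:,0]<46)&(P[:,0]>-62)]
mu=q.mean(0);n=np.linalg.eigh(np.cov((q-mu).T))[1][:,0];n*=np.sign(n[2])
print('plate n',n.round(4),'z at centre',((mu@n)-0)/n[2],len(q))
ys=[np.percentile(q[abs(q[:,0]-x)<4][:,1],99.5) for x in range(-45,45,10)]; print('top edge y',np.round(ys,1))
xs=[np.percentile(q[abs(q[:,1]-y)<4][:,0],0.5) for y in range(-55,75,10) if (abs(q[:,1]-y)<4).sum()>20]; print('left edge x',np.round(xs,1))
k=P[(P[:,0]>49)&(P[:,2]>8)]
for a,b in((15,60),(-30,15)):
    kk=k[(k[:,1]>a)&(k[:,1]<b)]; 
    if len(kk)>10: print('knuckle',len(kk),np.percentile(kk,[1,99],axis=0).round(1).tolist())
E
python3 j.py wrist 18.png
```

```text
Traceback (most recent call last):
  File "j.py", line 4, in <module>
    s=st(); print(s['time_s'],s['eef_pos'].round(1),s['force'].round(1),s['grip_width'].round(3))
                                                                        ^^^^^^^^^^^^^^^^^^^^^
AttributeError: 'float' object has no attribute 'round'
```

```bash
sed -i "s/s\['grip_width'\].round(3)/s['grip_width']/" j.py; python3 j.py wrist 18.png
```

```text
17.0 [527.2  27.1 145.5] [  2.  -10.4   2.7] 0.15089003879849144
plate n [-0.0013  0.0037  1.    ] z at centre 2.649869513750631 55434
top edge y [73.3 73.2 73.3 73.4 73.4 73.4 73.3 73.2 73.3]
left edge x [-54.2 -54.1 -53.9 -53.8 -53.9 -54.  -53.8 -54.  -53.9 -54.  -54.  -54.
 -53.9]
knuckle 2925 [[49.1, 28.6, 8.6], [67.0, 48.6, 22.1]]
knuckle 1504 [[49.1, -19.5, 8.9], [66.7, 0.8, 22.1]]
```

Request:
drive_tool([
  [0,0,0],
  [0,0,0],
  [0,0,0],
  [0,0,0],
  [0,0,0],
  [0,-0.01,0],
  [0,-0.02,0],
  [0,-0.03,0],
  [0,-0.03,0],
  [0,-0.03,0],
  [0,0,0],
  [0,0,0],
  [0,0,0],
], gripper=[0.8,0.75,0.7,0.6,0.6,0.6,0.6,0.6,0.6,0.6,0.6,0.6,0.6], turn=[0,0,0,0,0,0,0,0,0,0,0,0,0])

```text
time_s: 18.13
eef_pos: [525.7, 28.8, 264.4]
ee_rot: [0.705, -0.705, -0.052, 0.052]
force: [0.4, -0.3, 0.2]
grip_width: 0.406
```

```bash
python3 j.py wrist 19.png
```

```text
18.1333 [525.7  28.8 264.4] [ 0.4 -0.3  0.2] 0.40568445486160637
plate n [-8.e-04  1.e-03  1.e+00] z at centre 2.5956462044875757 20078
top edge y [71.3 71.2 71.2 71.4 71.6 71.4 71.3 71.3 71.4]
left edge x [-53.6 -53.4 -53.6 -53.7 -53.8 -53.7 -53.8 -53.8 -53.9 -53.7 -54.  -54.
 -54. ]
knuckle 864 [[49.1, 27.1, 8.5], [67.1, 47.1, 22.3]]
knuckle 609 [[49.1, -21.0, 9.0], [67.3, -1.1, 22.3]]
```

View pics/19.png

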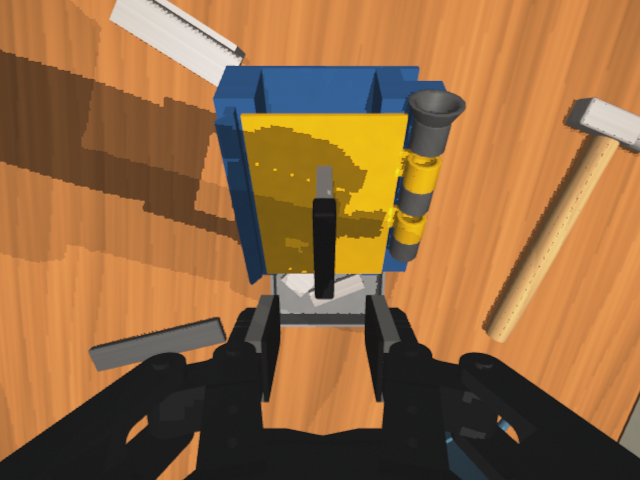

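Request:
drive_tool([
  [0.0005,0.003,0.0379],
  [0.0005,0.003,0.0379],
  [0.0005,0.0065,0.0379],
  [0.0005,0.0065,0.0379],
  [0.0005,0.0065,0.0379],
  [0.0005,0.0065,0.0379],
  [0.0005,0.0065,0.0379],
  [0.0005,0.0065,0.0379],
  [0.0005,0.0065,0.0379],
  [0,0.0065,0.038],
  [0,0.006,0],
  [0,0,0],
  [0,0,0],
  [0,0,0],
  [0,0,0],
  [0,0,0],
], gripper=[0.5,0.5,0.5,0.5,0.5,0.5,0.5,0.5,0.5,0.5,0.5,0.5,0.5,0.5,0.5,0.5], turn=[0,0,0,0,0,0,0,0,0,0,6.6,6.7,6.7,0,0,0])

```text
time_s: 19.52
eef_pos: [474.7, 404.1, 200.3]
ee_rot: [-0.703, 0.704, -0.07, 0.07]
force: [-0.4, -0.5, -0.5]
grip_width: 0.499
```

```bash
cat > p.py <<'E'
from h import *
import sys
s=st();Rt=Rq(s['ee_rot']);print(s['time_s'],s['eef_pos'].round(1),'az',np.degrees(np.arctan2(Rt[1,0],Rt[0,0])),s['force'].round(1),s['grip_width'])
c=cap('wrist',sys.argv[1]); X=cloud(c); im=c[0].astype(int)
for q in ['pin','pin_grip']:
    print(q,[(round(r['score'],2),w(c[2],r['centre']).round(1).tolist()) for r in ctrl.pinpoint('wrist',q)[:2]])
red=(im[...,0]>90)&(im[...,1]<0.35*im[...,0])&(im[...,2]<0.35*im[...,0])&~np.isnan(X[...,0])
n,lab,stt,ce=cv2.connectedComponentsWithStats(red.astype(np.uint8)); k=1+np.argmax(stt[1:,4]); print('red comp',stt[k],ce[k])
P=X[lab==k]; print('z',np.percentile(P[:,2],[1,50,99]))
T=(P-s['eef_pos'])@Rt; top=P[P[:,2]>np.percentile(P[:,2],95)-4]
print('rect world',cv2.minAreaRect(top[:,:2].astype(np.float32))); tt=(top-s['eef_pos'])@Rt; print('rect tool(x,z)',cv2.minAreaRect(tt[:,[0,2]].astype(np.float32)),'top y',np.median(tt[:,1]))
E
python3 p.py 20.png
```

```text
19.5167 [474.7 404.1 200.3] az -11.369457775119535 [-0.4 -0.5 -0.5] 0.4987825569697499
pin [(0.82, [464.1, 358.9, 41.7])]
pin_grip [(0.58, [472.5, 393.7, 46.1])]
red comp [ 310  210   20   61 1171] [319.7028181  239.60461144]
z [48.94841683 52.61316921 54.26756244]
rect world ((469.6343994140625, 392.5980224609375), (48.35239028930664, 14.822271347045898), 78.91776275634766)
rect tool(x,z) ((-2.5732011795043945, -12.186063766479492), (14.822375297546387, 48.35358428955078), 0.28685951232910156) top y 147.63854167867885
```

View pics/20.png

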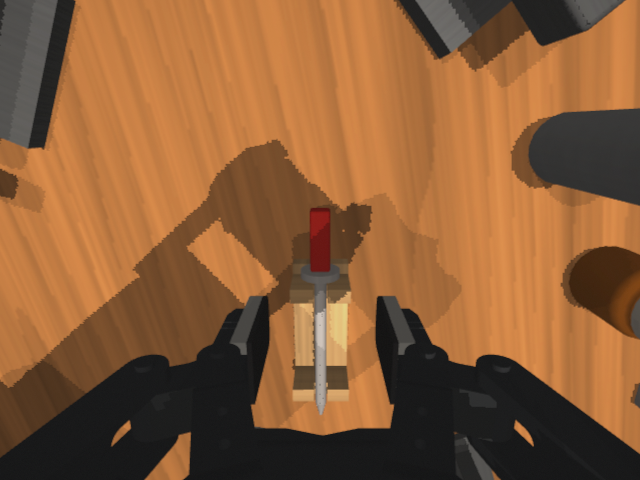

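Request:
drive_tool([
  [-0.002,0.02,-0.0072],
  [0,0.034,0],
  [0,0.034,0],
  [0,0.034,0],
  [0,0.034,0],
  [0,0.018,0],
  [0,0,0],
  [0,0,0],
  [0,0,0],
  [0,0,0],
  [0,0,0],
  [0,0,0],
  [0,0,0],
  [0,0,0],
  [0,0,0],
  [0,0,0],
], gripper=[0.5,0.5,0.5,0.5,0.5,0.5,0.5,0.5,0.5,0.5,1,1,1,1,1,1], turn=[0,0,0,0,0,0,0,0,0,0,0,0,0,0,0,0], force=20)

```text
time_s: 21.0
eef_pos: [471.7, 397.9, 27.3]
ee_rot: [0.704, -0.703, 0.071, -0.071]
force: [-0.5, 0.4, 4.4]
grip_width: 0.184
```

```bash
python3 p.py 21.png
```

```text
21.0 [471.7 397.9  27.3] az -11.543127765186506 [-0.5  0.4  4.4] 0.18429450060163585
pin [(0.94, [460.1, 360.1, 41.0])]
pin_grip [(0.81, [472.4, 389.5, 38.9])]
red comp [ 300  287   45  137 5666] [322.08701024 356.9551712 ]
z [44.07328238 52.10731429 53.48896371]
rect world ((470.0198669433594, 392.091552734375), (50.00098419189453, 15.511943817138672), 78.08103942871094)
rect tool(x,z) ((-0.4713311195373535, -5.993009567260742), (50.00127029418945, 15.512076377868652), 89.62255096435547) top y -24.823518390315954
```

View pics/21.png

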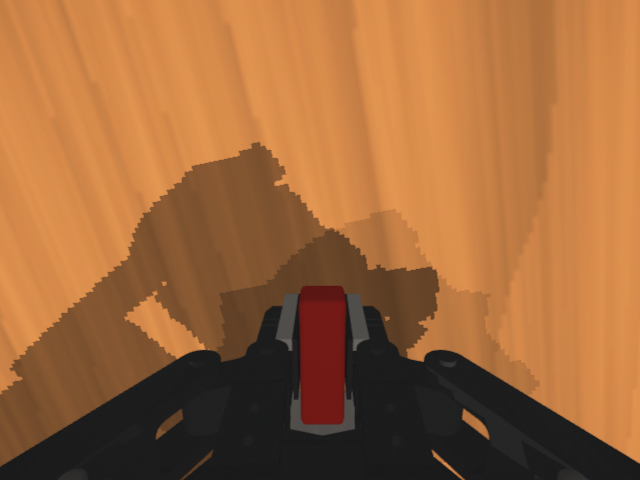

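Request:
drive_tool([
  [0,-0.015,0],
  [0,-0.025,0],
  [0,-0.025,0],
  [0,-0.02,0],
  [0,0,0],
  [0,0,0],
  [0,0,0],
  [0.012,0,-0.019],
  [0.012,0,-0.019],
  [0.012,0,-0.019],
  [0.0114,0,-0.0187],
  [0,0.02,0],
  [0,0.02,0],
  [0,0.003,0],
  [0,0,0],
  [0,0,0],
], gripper=[1,1,1,1,1,1,1,1,1,1,1,1,1,1,1,1], turn=[0,0,0,0,-6.7,-6.6,-6.6,0,0,0,0,0,0,0,0,0], force=40)

```text
time_s: 22.48
eef_pos: [529.3, 329.9, 69.3]
ee_rot: [0.705, -0.705, -0.052, 0.052]
force: [0.3, 0.5, -2.2]
grip_width: 0.177
```

```bash
cat > s.py <<'E'
from h import *
import sys
s=st();Rt=Rq(s['ee_rot']);print(s['time_s'],s['eef_pos'].round(1),'az',np.degrees(np.arctan2(Rt[1,0],Rt[0,0])),s['force'].round(1),s['grip_width'])
c=cap('scene'); im=c[0]; a=[int(v) for v in sys.argv[2:6]]
cv2.imwrite('pics/'+sys.argv[1],cv2.resize(im[a[1]:a[3],a[0]:a[2]],None,fx=4,fy=4)[:600,:800,::-1])
E
python3 s.py 22.png 330 100 520 250; python3 p.py 22w.png
```

```text
22.4833 [529.3 329.9  69.3] az 8.367801882317682 [ 0.3  0.5 -2.2] 0.17734116683189852
22.5333 [529.6 330.1  69.8] az 8.373530928967842 [-0.4 -0.7 -1.2] 0.1769364847634957
pin [(0.68, [532.6, 293.0, 82.0])]
pin_grip [(0.74, [533.0, 327.4, 84.7])]
red comp [ 300  294   45  129 5409] [322.07284156 358.48530227]
z [89.94574324 94.49576342 95.83668161]
rect world ((530.011474609375, 324.322998046875), (15.456188201904297, 49.66249084472656), 8.787470817565918)
rect tool(x,z) ((-0.4001045227050781, -5.721597671508789), (15.45707893371582, 49.66244125366211), 0.41457217931747437) top y -24.682606414162343
```

View pics/22.png

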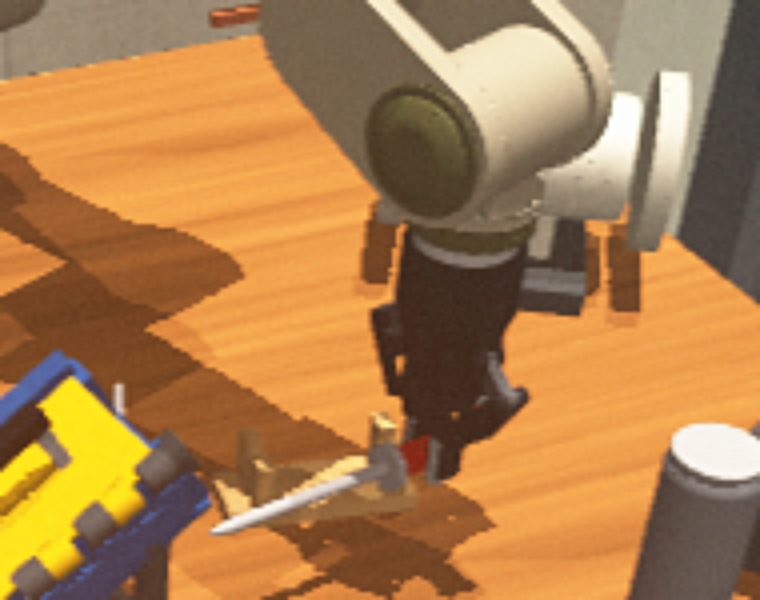

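Request:
drive_tool([
  [0,0,0],
  [0,0,0],
  [0,0,0],
  [0,0,0],
  [0,0,0],
  [0,0,0],
], gripper=[0.85,0.83,0.825,0.82,0.82,0.82], turn=[0,0,0,0,0,0], force=20)

```text
time_s: 23.18
eef_pos: [529.3, 329.7, 68.8]
ee_rot: [0.705, -0.705, -0.051, 0.051]
force: [0.4, -0.3, -0.7]
grip_width: 0.179
```

```bash
cat > t.py <<'E'
from h import *
import sys
s=st();Rt=Rq(s['ee_rot']);print(s['time_s'],s['eef_pos'].round(1),'az',np.degrees(np.arctan2(Rt[1,0],Rt[0,0])).round(2),s['force'].round(1),s['wrist_torque'].round(3),s['grip_width'])
c=cap('wrist',sys.argv[1]); X=cloud(c); im=c[0].astype(int)
L=(X-s['eef_pos'])@Rt
red=(im[...,0]>90)&(im[...,1]<0.35*im[...,0])&(im[...,2]<0.35*im[...,0])&~np.isnan(X[...,0])&(abs(L[...,0])<15)&(abs(L[...,2])<60)
red=cv2.erode(red.astype(np.uint8),np.ones((3,3)))>0
P=L[red&(abs(L[...,0])<6)]
p=np.polyfit(P[:,2],P[:,1],1); r=P[:,1]-np.polyval(p,P[:,2]); k=abs(r)<2; 
for _ in range(3): p=np.polyfit(P[k][:,2],P[k][:,1],1); r=P[:,1]-np.polyval(p,P[:,2]); k=abs(r)<1.5
print('grip tilt nose-down deg',-np.degrees(np.arctan(p[0])).round(2),'y at z=0',p[1].round(1),'z range',np.percentile(P[k][:,2],[1,99]).round(1),len(P),k.sum())
E
python3 t.py 23w.png
```

```text
23.1833 [529.3 329.7  68.8] az 8.35 [ 0.4 -0.3 -0.7] [ 0.108 -0.073 -0.041] 0.1785679441727287
grip tilt nose-down deg -0.02 y at z=0 -24.8 z range [-28.9  18.2] 4170 3979
```

Request:
drive_tool([
  [0,0,0],
  [0,0,0],
  [0,0,0],
  [0,0,0],
], gripper=[0.817,0.817,0.814,0.814], turn=[0,0,0,0])

```text
time_s: 23.57
eef_pos: [529.3, 329.6, 68.8]
ee_rot: [-0.705, 0.705, 0.052, -0.051]
force: [0.5, -0.6, -1.9]
grip_width: 0.184
```

```bash
python3 t.py 24w.png
```

```text
23.5667 [529.3 329.6  68.8] az 8.35 [ 0.5 -0.6 -1.9] [-0.035 -0.009 -0.014] 0.18433881454395054
grip tilt nose-down deg 18.58 y at z=0 -23.1 z range [-27.8  15.8] 3529 1880
```

```bash
python3 t.py 25w.png; python3 s.py 25.png 330 100 520 250
```

```text
23.6167 [529.3 329.6  68.8] az 8.35 [ 0.4 -0.  -0.6] [-0.107  0.022  0.021] 0.1807597586787679
grip tilt nose-down deg 21.03 y at z=0 -21.7 z range [-21.9  16.1] 3275 1121
23.6667 [529.3 329.6  68.8] az 8.351824568349755 [ 0.1 -0.4 -0.5] 0.1869138364954744
```

View pics/25.png

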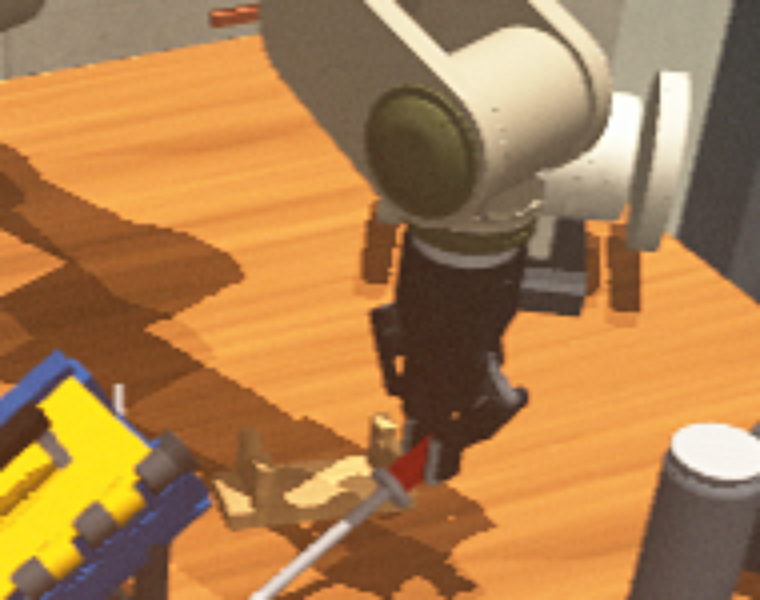

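View pics/25w.png

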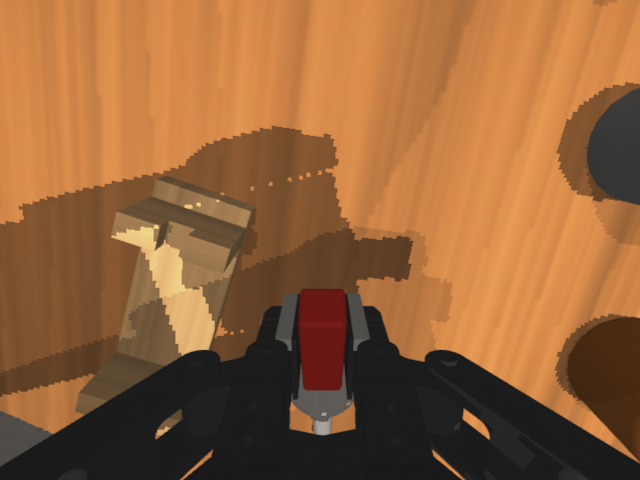

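Request:
drive_tool([
  [0,0,0],
  [0,0,0],
  [0,0,0],
  [0,0,0],
], gripper=[1,1,1,1], turn=[0,0,0,0], force=30)

```text
time_s: 24.05
eef_pos: [529.3, 329.7, 68.8]
ee_rot: [0.705, -0.705, -0.052, 0.051]
force: [-0.0, 0.2, -0.3]
grip_width: 0.18
```

```bash
cat > t2.py <<'E'
from h import *
import sys
s=st();Rt=Rq(s['ee_rot']);print(s['time_s'],s['eef_pos'].round(1),'az',np.degrees(np.arctan2(Rt[1,0],Rt[0,0])).round(2),s['force'].round(1),s['wrist_torque'].round(3),s['grip_width'])
c=cap('wrist',sys.argv[1]); X=cloud(c); im=c[0].astype(int)
L=(X-s['eef_pos'])@Rt
red=(im[...,0]>70)&(im[...,1]<0.35*im[...,0])&(im[...,2]<0.35*im[...,0])&~np.isnan(X[...,0])&(abs(L[...,0])<15)&(abs(L[...,2])<60)
red=cv2.erode(red.astype(np.uint8),np.ones((3,3)))>0
red&=abs(L[...,0])<6
P=L[red][:,[2,1]]; rng=np.random.default_rng(0); used=np.zeros(len(P),bool)
for k in range(2):
    best=None; I=np.where(~used)[0]
    if len(I)<50: break
    for _ in range(400):
        i,j=rng.choice(I,2,False); d=P[j]-P[i]; 
        if np.hypot(*d)<4: continue
        n=np.array([-d[1],d[0]])/np.hypot(*d); m=(abs((P-P[i])@n)<0.6)&~used
        if best is None or m.sum()>best.sum(): best=m
    q=P[best]; mu=q.mean(0); v=np.linalg.eigh(np.cov((q-mu).T))[1][:,1]; v*=-np.sign(v[1]) if abs(v[1])>.05 else np.sign(v[0])
    print('line',best.sum(),'dir(z,y)',v.round(3),'nose-down deg',np.degrees(np.arctan2(-v[1],v[0])).round(1),'z',q[:,0].min().round(1),q[:,0].max().round(1),'y',q[:,1].min().round(1),q[:,1].max().round(1))
    used|=best
E
python3 t2.py 26w.png
```

```text
24.05 [529.3 329.7  68.8] az 8.35 [-0.   0.2 -0.3] [-0.11  -0.008  0.012] 0.17991960133057755
line 1950 dir(z,y) [ 0.88  -0.476] nose-down deg 28.4 z -27.9 14.3 y -31.0 -7.8
line 836 dir(z,y) [-0.486 -0.874] nose-down deg 119.1 z 12.7 20.2 y -30.9 -17.5
```

Request:
drive_tool([
  [0,-0.02,0],
  [0,-0.03,0],
  [0,-0.03,0],
  [0,-0.03,0],
  [0,-0.03,0],
  [0,-0.03,0],
  [0,-0.0135,0],
  [0.004,0,-0.0115],
  [0.004,0,-0.0115],
  [0.004,0,-0.0115],
  [0.0041,0,-0.0112],
  [0,0,0],
  [0,0,0],
  [0,0,0],
], gripper=[1,1,1,1,1,1,1,1,1,1,1,1,1,1], turn=[0,0,0,0,0,0,0,0,0,0,0,0,0,0], force=30)

```text
time_s: 25.27
eef_pos: [551.8, 286.8, 251.8]
ee_rot: [0.705, -0.705, -0.051, 0.052]
force: [-0.5, 0.2, -1.9]
grip_width: 0.183
```

```bash
python3 t2.py 27w.png;  python3 s.py 27.png 300 100 490 250
python3 - <<'E'
from h import *
c=cap('scene')
for n,q in [('scene','pin'),('scene','pin_grip'),('scene','hinge_mouth')]:
    print(q,[(round(r['score'],2),w(c[2],r['centre']).round(1).tolist()) for r in ctrl.pinpoint(n,q)[:2]])
c=cap('top','27top.png')
for n,q in [('top','pin'),('top','pin_grip'),('top','hinge_mouth')]:
    print(q,[(round(r['score'],2),w(c[2],r['centre']).round(1).tolist()) for r in ctrl.pinpoint(n,q)[:2]])
E
```

```text
25.2667 [551.8 286.8 251.8] az 8.34 [-0.5  0.2 -1.9] [ 0.125  0.002 -0.01 ] 0.18282837146462286
line 1890 dir(z,y) [ 0.877 -0.48 ] nose-down deg 28.7 z -27.5 14.2 y -31.0 -7.6
line 918 dir(z,y) [-0.479 -0.878] nose-down deg 118.6 z 13.1 20.2 y -30.2 -17.6
25.3167 [551.6 287.  252. ] az 8.365694388937591 [-0.3  0.3 -1.3] 0.17987310517565236
pin [(0.82, [559.1, 253.1, 252.2]), (0.66, [686.2, 418.0, -2.2])]
pin_grip [(0.85, [552.5, 280.5, 261.5])]
hinge_mouth [(0.61, [578.5, 117.3, 176.0]), (0.58, [529.9, 40.1, 123.1])]
pin [(0.95, [555.7, 256.2, 253.0])]
pin_grip [(0.86, [553.6, 278.4, 267.2])]
hinge_mouth [(0.82, [569.9, 125.3, 178.5])]
```

View pics/27.png

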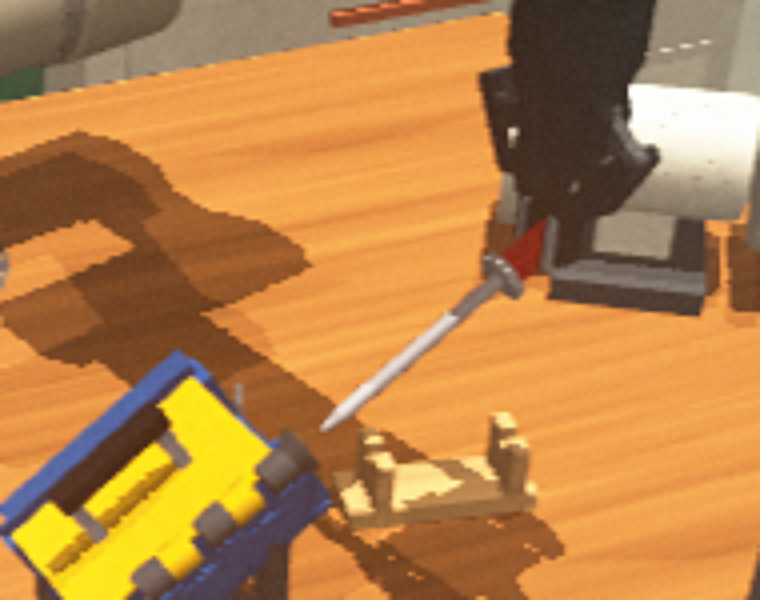

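View pics/27top.png

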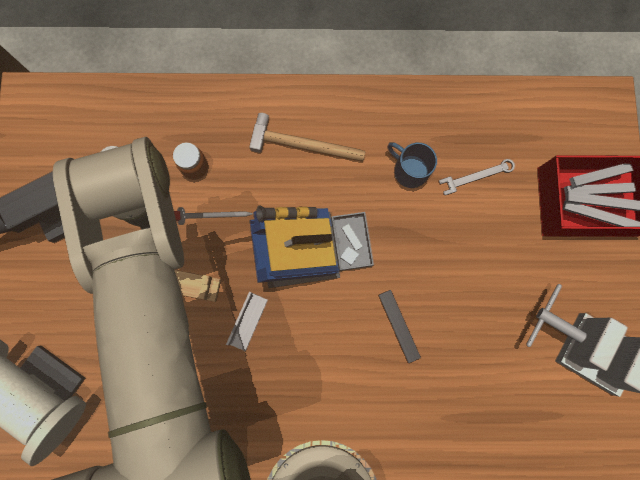

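Run:
```python
import cv2
a=cv2.imread('pics/27top.png')[190:245,170:330]; cv2.imwrite('pics/27topz.png',cv2.resize(a,None,fx=5,fy=5,interpolation=cv2.INTER_CUBIC))
```

```text
(no output)
```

View pics/27topz.png

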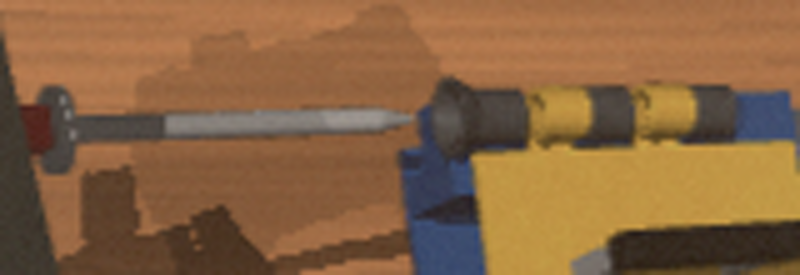

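Request:
drive_tool([
  [0,0.0025,-0.0043],
  [0,0.0025,-0.0043],
  [0,0.0025,-0.0043],
  [0,0.0025,-0.0043],
  [0,0.0025,-0.0043],
  [0,0.0025,-0.0043],
  [0,0,0],
  [0,0,0],
  [0,0,0],
], gripper=[1,1,1,1,1,1,1,1,1], turn=[0,0,0,0,0,0,0,0,0])

```text
time_s: 26.52
eef_pos: [555.6, 261.3, 237.4]
ee_rot: [0.705, -0.705, -0.052, 0.051]
force: [1.0, -0.2, -1.2]
grip_width: 0.179
```

```bash
python3 t2.py 28w.png;  python3 s.py 28.png 300 100 490 250
python3 - <<'E'
from h import *
c=cap('top'); cv2.imwrite('pics/28topz.png',cv2.resize(c[0][190:245,170:330,::-1],None,fx=5,fy=5,interpolation=cv2.INTER_CUBIC))
E
```

```text
26.5167 [555.6 261.3 237.4] az 8.35 [ 1.  -0.2 -1.2] [ 0.039 -0.039 -0.01 ] 0.17941212344307214
line 1929 dir(z,y) [ 0.878 -0.478] nose-down deg 28.5 z -27.1 14.2 y -31.3 -8.2
line 907 dir(z,y) [-0.493 -0.87 ] nose-down deg 119.5 z 12.0 20.2 y -31.1 -17.5
26.5667 [555.6 261.4 237.4] az 8.357644123066915 [-0.3 -0.2 -0.8] 0.17670650274038127
```

View pics/28.png

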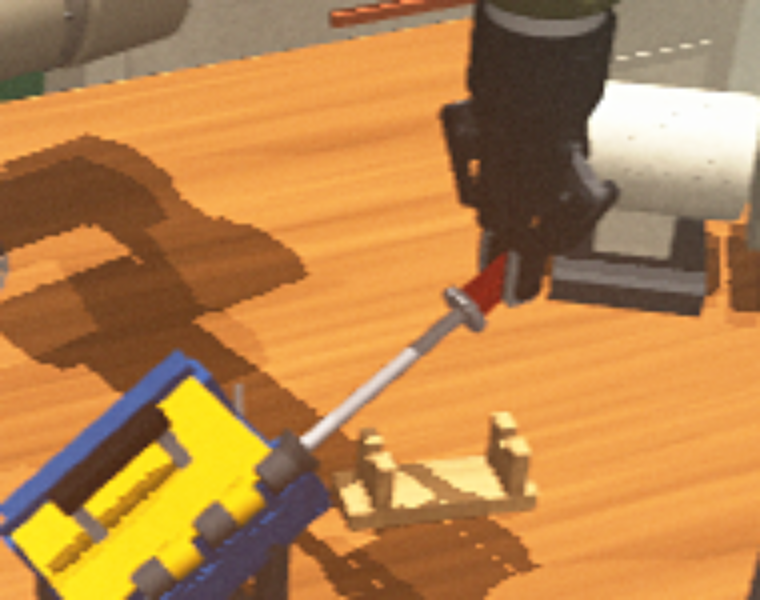

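View pics/28topz.png

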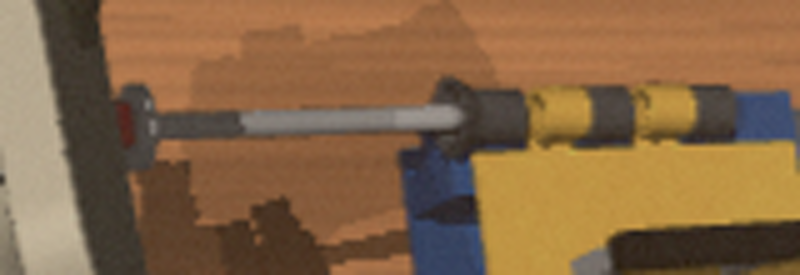

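Request:
drive_tool([
  [0,0.0024,-0.0045],
  [0,0.0024,-0.0045],
  [0,0.0024,-0.0045],
  [0,0.0024,-0.0045],
  [0,0.0024,-0.0045],
  [0,0.0024,-0.0045],
  [0,0.0024,-0.0045],
  [0,0.0024,-0.0045],
  [0,0.0024,-0.0045],
  [0,0.0024,-0.0045],
  [0,0,0],
  [0,0,0],
], gripper=[1,1,1,1,1,1,1,1,1,1,1,1], turn=[0,0,0,0,0,0,0,0,0,0,0,0])

```text
time_s: 27.67
eef_pos: [562.1, 216.5, 213.2]
ee_rot: [0.705, -0.705, -0.051, 0.051]
force: [0.0, 0.6, -1.1]
grip_width: 0.182
```

```bash
python3 t2.py 29w.png;  python3 s.py 29.png 300 100 490 250
python3 - <<'E'
from h import *
c=cap('top'); cv2.imwrite('pics/29topz.png',cv2.resize(c[0][190:245,170:330,::-1],None,fx=5,fy=5,interpolation=cv2.INTER_CUBIC))
E
```

```text
27.6667 [562.1 216.5 213.2] az 8.33 [ 0.   0.6 -1.1] [ 0.08   0.02  -0.006] 0.18183224884818897
line 1922 dir(z,y) [ 0.878 -0.479] nose-down deg 28.6 z -27.0 14.5 y -31.2 -8.3
line 838 dir(z,y) [-0.495 -0.869] nose-down deg 119.7 z 12.0 20.1 y -30.9 -17.6
27.7167 [562.2 216.8 213.4] az 8.345273404094236 [-0.6 -0.1 -1.9] 0.17904185142085136
```

View pics/29.png

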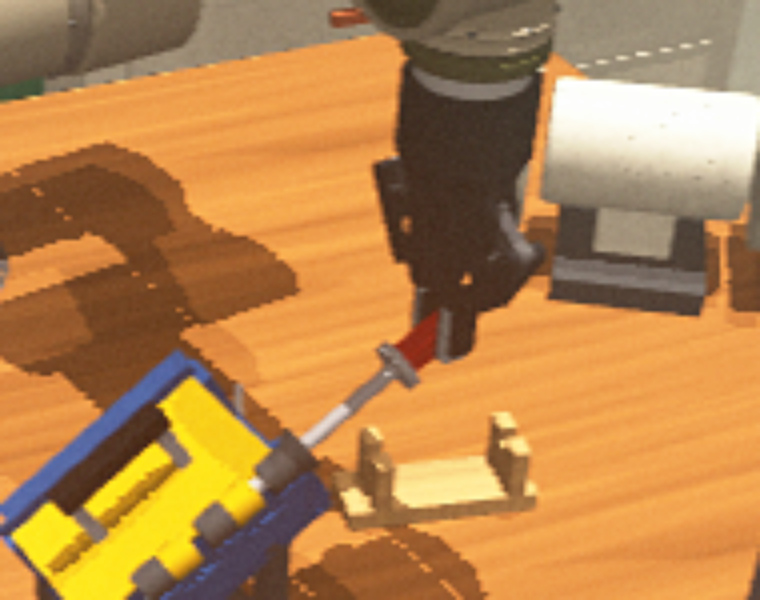

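View pics/29topz.png

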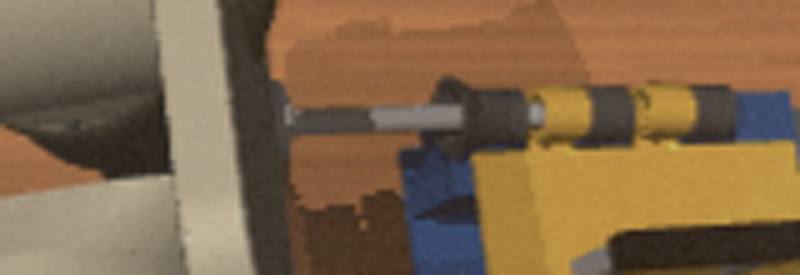

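Request:
drive_tool([
  [0,0.0024,-0.0045],
  [0,0.0024,-0.0045],
  [0,0.0024,-0.0045],
  [0,0.0024,-0.0045],
  [0,0.0024,-0.0045],
  [0,0.0024,-0.0045],
  [0,0.0024,-0.0045],
  [0,0.0024,-0.0045],
  [0,0,0],
  [0,0,0],
  [0,0,0],
], gripper=[1,1,1,1,1,1,1,1,1,1,1], turn=[0,0,0,0,0,0,0,0,0,0,0])

```text
time_s: 28.73
eef_pos: [567.3, 181.1, 194.0]
ee_rot: [-0.705, 0.705, 0.051, -0.052]
force: [-0.3, 0.5, -3.2]
grip_width: 0.181
```

```bash
python3 t2.py 30w.png;  python3 s.py 30.png 300 100 490 250
```

```text
28.7333 [567.3 181.1 194. ] az 8.35 [-0.3  0.5 -3.2] [ 0.354  0.059 -0.024] 0.18055270750244914
line 1919 dir(z,y) [ 0.876 -0.483] nose-down deg 28.9 z -27.4 14.3 y -31.8 -7.8
line 891 dir(z,y) [-0.479 -0.878] nose-down deg 118.6 z 12.4 20.1 y -31.0 -17.6
28.7833 [567.3 181.2 194.1] az 8.353926412572852 [ 0.7 -0.4 -2.9] 0.18262804877422814
```

View pics/30.png

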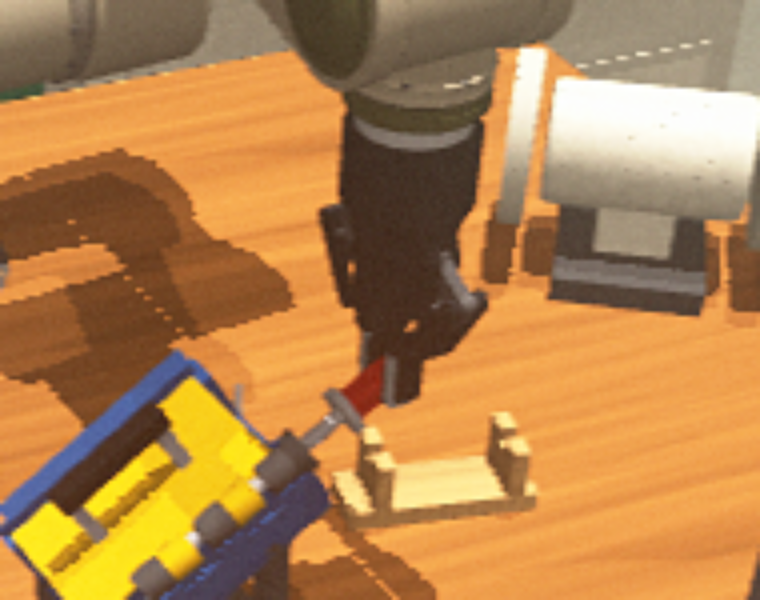

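View pics/30w.png

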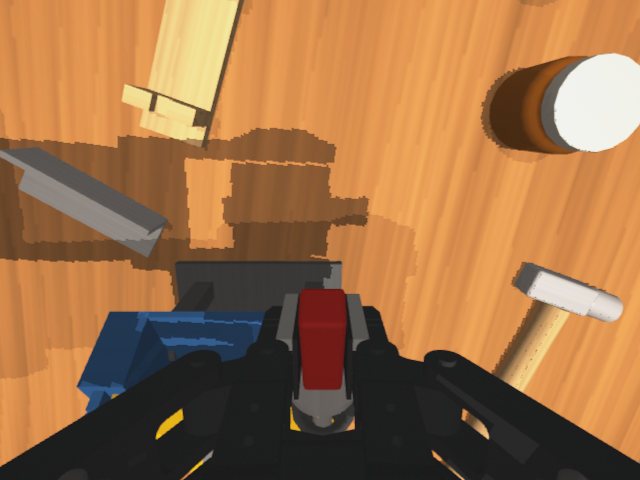

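Request:
drive_tool([
  [0,0.0024,-0.0044],
  [0,0.0024,-0.0044],
  [0,0.0024,-0.0044],
  [0,0.0024,-0.0044],
  [0,0.0024,-0.0044],
  [0,0,0],
  [0,0,0],
  [0,0,0],
], gripper=[1,1,1,1,1,1,1,1], turn=[0,0,0,0,0,0,0,0])

```text
time_s: 29.5
eef_pos: [570.5, 159.2, 182.0]
ee_rot: [-0.705, 0.705, 0.051, -0.051]
force: [-0.5, 0.5, -3.2]
grip_width: 0.179
```

```bash
python3 t2.py 31w.png;  python3 s.py 31.png 300 100 490 250
```

```text
29.5 [570.5 159.2 182. ] az 8.34 [-0.5  0.5 -3.2] [ 0.375  0.054 -0.013] 0.17869262853006726
line 1901 dir(z,y) [ 0.873 -0.488] nose-down deg 29.2 z -27.7 14.5 y -31.2 -7.4
line 914 dir(z,y) [-0.499 -0.866] nose-down deg 120.0 z 12.8 20.2 y -30.2 -17.7
29.55 [570.5 159.3 182.1] az 8.344660646205801 [-0.5  0.7 -3.1] 0.17857631318705577
```

View pics/31.png

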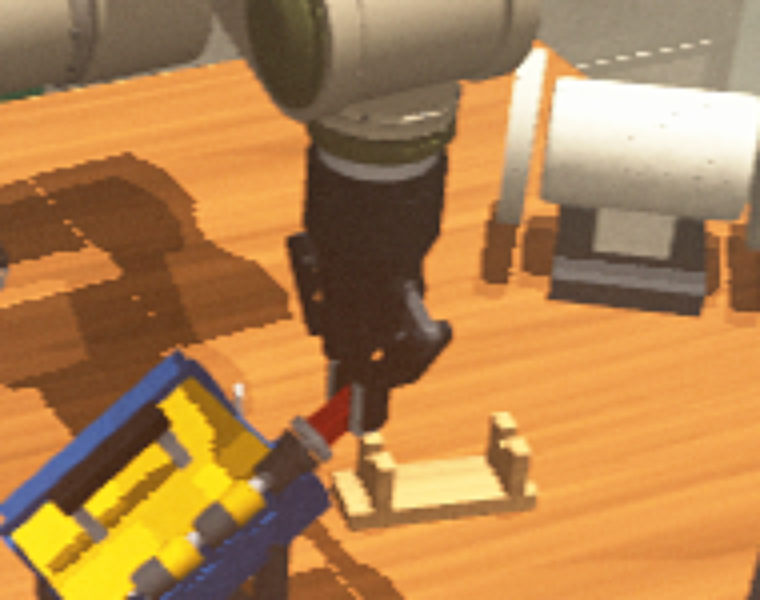

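Request:
drive_tool([
  [0,0.0006,-0.001],
  [0,0.0006,-0.001],
  [0,0.0006,-0.001],
  [0,0.0006,-0.001],
  [0,0.0006,-0.001],
  [0,0,0],
  [0,0,0],
], gripper=[1,1,1,1,1,1,1], turn=[0,0,0,0,0,0,0])

```text
time_s: 30.18
eef_pos: [571.1, 156.0, 180.1]
ee_rot: [0.706, -0.704, -0.052, 0.051]
force: [-3.0, 9.0, 4.0]
grip_width: 0.185
```

```bash
python3 t2.py 32w.png
```

```text
30.1833 [571.1 156.  180.1] az 8.38 [-3.  9.  4.] [ 1.648  0.602 -0.056] 0.18521556515804163
line 1936 dir(z,y) [ 0.873 -0.487] nose-down deg 29.1 z -27.7 14.0 y -31.0 -7.4
line 918 dir(z,y) [-0.5   -0.866] nose-down deg 120.0 z 12.6 20.3 y -31.4 -17.8
```

Request:
drive_tool([
  [0,0.0005,-0.0009],
  [0,0,0],
  [0,0,0],
  [0,0,0],
  [0,0,0],
  [0,0,0],
  [0,0,0],
  [0,0,0],
  [0,0,0],
  [0,0,0],
  [0,0,0],
  [0,0,0],
], gripper=[1,1,1,1,0.8,0.75,0.7,0.65,0.6,0.6,0.6,0.6], turn=[0,0,0,0,0,0,0,0,0,0,0,0])

```text
time_s: 31.23
eef_pos: [571.4, 153.4, 178.5]
ee_rot: [-0.705, 0.705, 0.051, -0.051]
force: [0.8, 0.0, -0.6]
grip_width: 0.397
```

```bash
python3 t2.py 33w.png
```

```text
31.2333 [571.4 153.4 178.5] az 8.34 [ 0.8  0.  -0.6] [ 0.017 -0.031 -0.006] 0.3969549397698663
line 1882 dir(z,y) [ 0.867 -0.497] nose-down deg 29.8 z -24.3 16.8 y -31.6 -7.4
line 906 dir(z,y) [-0.502 -0.865] nose-down deg 120.2 z 15.2 23.2 y -31.6 -18.7
```

View pics/33w.png

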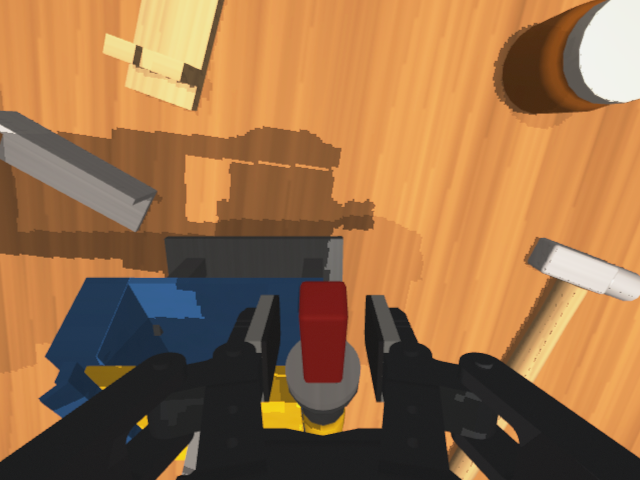

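Request:
drive_tool([
  [0,-0.01,0],
  [0,-0.015,0],
  [0,-0.02,0],
  [0,-0.03,0],
  [0,-0.03,0],
  [0,-0.03,0],
  [0,0,0],
  [0,0,0],
  [0,0,0],
], gripper=[0.55,0.55,0.55,0.55,0.55,0.55,0.55,0.55,0.55], turn=[0,0,0,0,0,0,0,0,0])

```text
time_s: 32.03
eef_pos: [571.2, 153.4, 313.1]
ee_rot: [-0.705, 0.705, 0.051, -0.052]
force: [0.0, -0.2, -0.7]
grip_width: 0.446
```

Request:
drive_tool([
  [0,0,0.02],
  [-0.01,0,0.03],
  [-0.01,0,0.03],
  [0,0,0],
  [0,0,0],
  [0,0,0],
], gripper=[0.5,0.5,0.5,0.5,0.5,0.5], turn=[0,0,0,0,0,0])

```text
time_s: 32.53
eef_pos: [540.0, 229.4, 312.7]
ee_rot: [-0.705, 0.705, 0.051, -0.052]
force: [-0.8, -0.4, -0.2]
grip_width: 0.497
```

```bash
python3 j.py wrist 34w.png; python3 s.py 34.png 280 160 470 310
python3 - <<'E'
from h import *
Rm=(R.from_euler('z',8.4,degrees=True)*R.from_euler('x',30,degrees=True)).as_matrix(); O=np.array([528.4,49.0,125])
for n in ('wrist','top','scene'):
    c=cap(n)
    for q in ['pin','hinge_mouth','pin_grip','lid','chute']:
        print(n,q,[(round(r['score'],2),((w(c[2],r['centre'])-O)@Rm).round(1).tolist()) for r in ctrl.pinpoint(n,q)[:1]])
    if n=='wrist':
        L=(cloud(c)-O)@Rm; im=c[0].astype(int)
        red=(im[...,0]>70)&(im[...,1]<0.35*im[...,0])&(im[...,2]<0.35*im[...,0])&(abs(L[...,0]-58)<25)&(abs(L[...,1]-115)<50)
        P=L[red]; print('red chute coords',np.percentile(P,[1,50,99],axis=0).round(1).tolist())
        m=(abs(L[...,0]-58)<20)&(L[...,1]>80)&(L[...,1]<100)&(abs(L[...,2]-11)<20)
        print(np.percentile(L[m][:,1],[5,50,95]))
E
```

```text
32.5333 [540.  229.4 312.7] [-0.8 -0.4 -0.2] 0.4966952442543738
plate n [-0.001   0.0028  1.    ] z at centre 2.585745835275836 3866
32.5833 [540.2 229.  312.8] az 8.30692338707397 [-0.  -0.5 -0.4] 0.5005453561114457
wrist pin [(0.91, [56.6, 83.9, 5.1])]
wrist hinge_mouth []
wrist pin_grip [(0.8, [62.2, 115.9, 4.5])]
wrist lid [(0.92, [0.7, -5.5, -4.3])]
wrist chute []
red chute coords [[50.2, 94.5, 2.6], [57.4, 131.5, 16.6], [65.0, 141.3, 17.8]]
[81.0374961  90.00238265 96.65754596]
top pin [(0.65, [59.7, 88.2, 11.0])]
top hinge_mouth []
top pin_grip [(0.81, [59.6, 117.9, 12.8])]
top lid [(0.66, [3.0, -3.9, -2.3])]
top chute [(0.45, [60.4, 116.3, 15.3])]
scene pin [(0.52, [58.2, 79.8, 11.8])]
scene hinge_mouth [(0.6, [55.8, 79.0, 15.6])]
scene pin_grip [(0.7, [56.8, 110.7, 9.8])]
scene lid [(0.7, [0.9, -9.5, 3.0])]
scene chute [(0.56, [0.2, 0.3, 1.4])]Traceback (most recent call last):
  File "j.py", line 10, in <module>
    ys=[np.percentile(q[abs(q[:,0]-x)<4][:,1],99.5) for x in range(-45,45,10)]; print('top edge y',np.round(ys,1))
        ~~~~~~~~~~~~~^^^^^^^^^^^^^^^^^^^^^^^^^^^^^^
    return _quantile_unchecked(
        a, q, axis, out, overwrite_input, method, keepdims, weights)
    return _ureduce(a,
                    func=_quantile_ureduce_func,
    ...<5 lines>...
                    overwrite_input=overwrite_input,
                    method=method)
    r = func(a, **kwargs)
    result = _quantile(arr,
                       quantiles=q,
    ...<2 lines>...
                       out=out,
                       weights=wgt)
    slices_having_nans = np.isnan(arr[-1, ...])
                                  ~~~^^^^^^^^^
IndexError: index -1 is out of bounds for axis 0 with size 0
```

View pics/34.png

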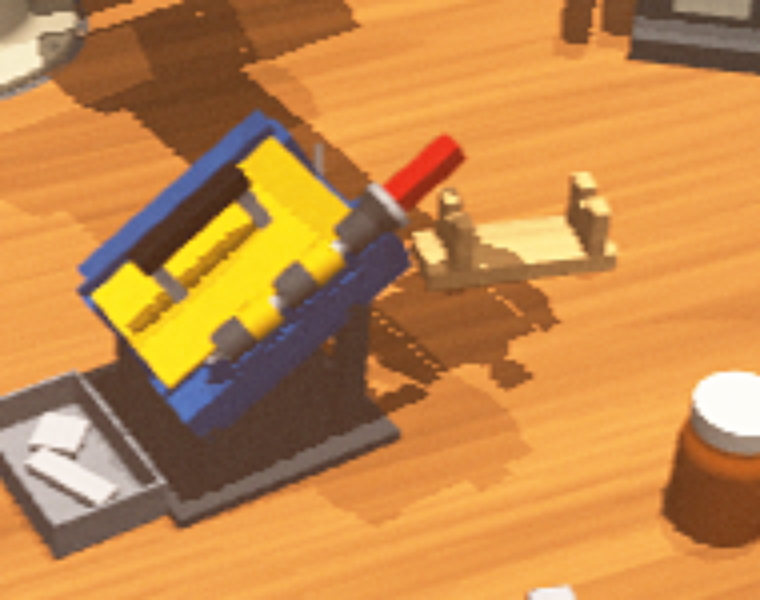

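View pics/34w.png

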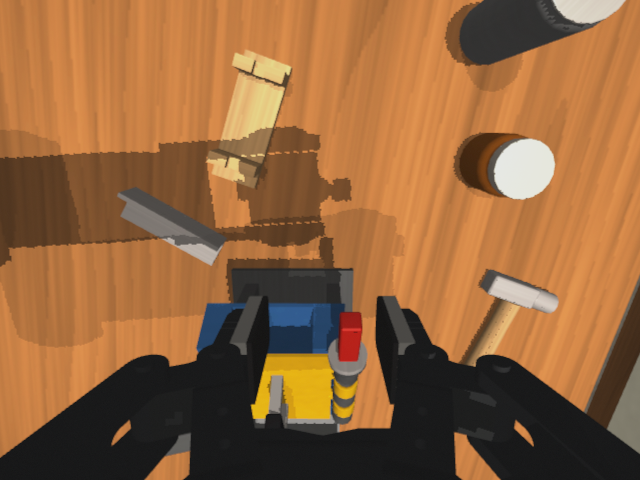

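```bash
python3 j.py top 35t.png; python3 j.py scene 35s.png
```

```text
33.5333 [540.  229.8 313.6] [-0.8 -0.3  0.5] 0.4987660343535168
plate n [-0.0043 -0.0026  1.    ] z at centre 2.650073796067269 531
top edge y [65.8 69.6 69.9 71.1 70.  70.3 69.4 71.9 68.6]
left edge x [-50.7 -45.8 -51.7 -45.8 -50.4 -51.2 -51.1 -51.6]
knuckle 45 [[49.2, 27.7, 9.7], [67.4, 47.7, 23.7]]
knuckle 24 [[49.8, -18.4, 13.3], [67.8, 0.1, 23.5]]
33.5833 [540.  229.8 313.6] [ 0.1  0.6 -0.6] 0.5003668681965348
plate n [-0.0085  0.0021  1.    ] z at centre 4.683914135408942 1104
top edge y [73.4 68.  67.3 68.7 69.4 68.9 67.4 68.6 69.3]
left edge x [-55.  -33.8 -32.4 -31.7 -33.2 -32.2 -31.8 -35.1 -30.7 -30.  -54.3 -52.7
 -56.8]
knuckle 60 [[50.4, 24.2, 14.1], [68.3, 55.9, 26.4]]
knuckle 63 [[49.9, -23.7, 14.8], [69.1, 6.5, 26.5]]
```

```bash
python3 -c "
from h import *
print(ctrl.finish_job())"
```

```text
the job is handed in; nothing more can be done
None
```

The lid is back on its seat, the hinge pin is through all the knuckles with its collar home, and I have handed the job in. No verdict was reported. The last clock reading was about 33.6 s of the 70 s allowed.

**Lid:** The tool always points straight down, so I first tried to tilt the lid by easing the grip. It dropped about 44 mm flat onto the bench. I gripped it again at the middle of its handle and pressed its upper edge on the seat, which tilted it to 30° while its knuckles went between the chute's. After release it slipped about 2 mm down the slope.

**Pin:** I eased the grip until the nose dropped to the bench at about 29°, gripped it again, and slid it down the hinge. There was almost no side force until about 10 N along the axis showed the collar was home. Then I let go and moved clear.

**Last checks:**

| Check | Measured | Limit |
|---|---|---|
| Pin collar from the flare's rim | about 1–2 mm | 5 mm |
| Pin axis from the hinge's | under 0.01 rad | 0.06 rad |
| Lid down-slope from exact | about 3–4 mm | 7 mm |
| Lid plane from the seat | under 0.01 rad (close camera) | 0.06 rad |

- **Robot:** it was clear of everything, with the wrist force near zero.
- **Bystanders:** I never touched one and saw none moved, but I did not measure their positions.
- **Disagreement:** the trained networks put the lid 4 to 9.5 mm down-slope, depending on the camera. I trusted the depth measurement from the wrist camera, since the chute's knuckles stop the lid at about 4 mm.
- **Failed check:** the last lid-edge check from the wrist camera failed because the fingers hid the lid. I repeated it with the two fixed cameras, which are noisier. The top one showed the lid's upper knuckle about 2–3 mm down-slope.

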